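Hook the display arm into the slotted upright

ROBOT

A 7-joint arm with a two-finger parallel gripper is mounted at the origin on the work surface. World frame = base frame: x ahead of the robot, y to its left, z up, the work surface at z = 0. Lengths are in m, angles in rad, forces in N, time in s.
With the tool pointing down it reaches from about 0.4 to 0.875 m from the base axis. Payload 19.3 kg.
Tool frame: the origin (TCP) lies on the front face of the gripper's body, between the roots of the fingers; the fingertips stand 73 mm ahead of it and the grasp point (between the pads) lies 54 mm ahead of it; z points along the fingers, y is the direction in which the jaws open and shut (so a half turn about z gives the same grasp; the last joint's range is limited). The gripper opens to 85 mm and grips with 20 to 120 N. Pads are 22 mm wide; open, the fingers measure 114 mm over their backs; the gripper's body (76 mm by 85 mm) begins 54 mm behind the grasp point. The pads swing forward as they close: fully open they stand 13 mm farther back than shut.
Start: joints at [-1.212, 0.521, -0.036, 1.599, 0.021, 1.021, -0.113], TCP at [0.26, 0.568, 0.304] pointing down, gripper open.
Joint ranges: [-2.91, 2.91], [-0.3, 2.13], [-1.5, 1.42], [0.17, 2.43], [-1.26, 4.41], [0.16, 1.93], [-2.52, 2.52]. Speed limits (rad/s): [1.89, 1.89, 2.39, 2.39, 3.01, 3.01, 3.01].

INTERFACE

Orientations are given as [roll, pitch, yaw] about the fixed x, y, z axes, in that order (R = Rz(yaw) Ry(pitch) Rx(roll)).
In Python, from workcell import bot gives the robot as it stands.
- The arm moves only by the shell command python3 -m crank 'ROWS' [OPENING] [FORCE]. ROWS is a JSON object of lists of equal length, an entry for each row: "travel": the shift along the world's x, y, z in cm, a list of three; "rot": the turn, a rotation vector about the world's x, y, z in degrees, a list of three. A call has 1 to 8 rows; each row is the pose to reach, as a shift and turn from the pose commanded when the call began; what a row does not reach only later rows make up. A row lasts 1/10 s, in which the tool goes at most 50 mm and 8.59 degrees, less where a joint would pass 70% of its speed; a pose out of reach is approached as far as the arm can. A call with a gripper value outside its range is refused whole. OPENING is the opening, from -1 (shut) to 1 (fully open), so that 0 is half open, set as the call begins (- or left out, the last holds). The fingers move at their own pace and stop on an object; FORCE is the grip in N (left out, the last holds). Time passes only in rows, so rows that repeat a pose let the fingers close. It gives the time, the measured TCP pose, the force and the opening at its end, in the units of the state.
- bot.observe(): the state, without advancing time (a new reading comes with each control period).
- bot.grab_frame(name): name is "scene" or "top"; returns the picture (480x640x3 uint8, red, green, blue); there is no depth.
- bot.camera_model(name): a dict with "fx", "fy", "cx", "cy" (pixels), "R" (3x3) and "t" (3): a world point X has camera coordinates R X + t. Camera axes: x right, y down, z forward; pixel columns grow to the right and rows downward; lengths in m; the calibration is good to about 2 mm. A picture is of the moment at which its call begins. camera_model takes no time and is no camera call.
- bot.job_done(): hands the job in, once; it reports no verdict.
Trained networks look in the newest picture that a camera, given by its name, has taken for a name from the list of things; names that differ only in an ending like _2 or _b are one class to them, and where a whole thing is asked for, a point or a joint stands for the part that bears it (a point fixed in the world has none). Each returns a list of dicts, best first, with "conf" (0 to 1); they miss things now and then, are a little off and sometimes report something else, mostly with a low value. They report only what shows in the picture. A call takes as long as a camera call. They do not tell look-alikes from the thing itself.
- bot.silhouettes(camera, thing): "pixels" (480x640 bool, what is visible of it) and "box" ([centre column, centre row, width, height] in pixels, round what is visible of it).
The state is a dict: "clock": time; "qpos": joint angles; "qd": joint speeds; "joint_efforts": joint torques, N m; "position": TCP position; "tool_rot": TCP orientation; "force": force on the tool from outside, world axes, zero at the start; "moment": the same for the moment, N m; "grip_width": finger opening in m.
Only numpy, scipy, OpenCV 4.12 (cv2) and the standard library are available. Lean on these libraries where they do the work, as an engineer would, in place of code of your own. Each camera call takes 0.05 s, during which the arm holds its last target.

TASK

Draw the metal bracket out of the roofed bay of the cosmetic organiser and set it down standing on the shelf top, clear of the organiser, letting go so as to change your grip. Then take it again, hook its two claws into the two slots of the upright and press it down until it is fully home and the spring catch has clicked out over its nose. Leave everything else on the shelf where it stands.

Things in the scene. Friction and masses are not known exactly. Their poses are not given: they have to be found in the camera images.
- bracket: Loose aluminium display arm, 0.18 kg: upright open frame with a diagonal web, 150 long (x), 24 thick (y), 72 high (z). Origin: centre of its flat underside, on which it stands; z up; +x towards its claws. Root face at x = 75. Top bar z = 50 to 72 along the whole length: grip it across the 24. Root foot: round nose z = 0 to 10 flush with the root face, notched back 5 at z = 10 to 20.
- claws (a point): Foot of the bracket's root face (x = 75, y = 0, z = 0 of the bracket, same axes). Two steel claws 6 thick (y) stand out from here along +x, one above the other: shanks 12 long and 8 high, undersides 24 and 62 above this point; each ends in a tip 6 to 12 out from the root face that hangs 10 below the shank (6 wide throat between tip and root face).
- upright: Fixed slotted steel upright, 40 wide (y), 250 tall, foot plate behind its slotted face, white lamp head 90 wide on top (z = 250 to 282) overhanging the face by 20. Origin: on the shelf top in the plane of the slotted face, mid-width; x points INTO the upright (the face looks to -x), z up. A hooked bracket has the same yaw as the upright.
- slots (a point): Middle of the lower edge of the lower slot, in the plane of the slotted face, 84 above the shelf top; axes as the upright. Two slots on the centre line, each 14 wide (y) and 30 high: 0 to 30 and 38 to 68 above this point. Face plate 4 thick, hollow for 28 behind it.
- home (a point): Where the bracket's origin lies when fully home: x = -75, y = 0, z = 60 of the upright, same axes. The claws enter with the bracket held 10 to 22 higher than this (16 is the middle) and moved along the upright's +x until root face meets slotted face; then it is pressed down 16 to home, where the shanks sit on the lower slot edges; let go, its outer end droops a few mm.
- catch (a joint): Spring catch: free-turning steel roller, radius 5, 32 long, lying across the upright's face with its axis 72.5 above the shelf top, below the slots. In m: 0 = fully out (3 mm proud of the face), grows as pushed in. On the way down the bracket's nose must be pushed over it (about 3 to 6 N); it then springs out into the notch above the nose.
- organiser: Fixed white plastic organiser, 125 long (x). Origin: on the shelf top under the middle of its roofed bay, z up. Bay: inside y = -22 to 22, clear height 84, roof top z = 88, walls out to y = -26 and 26, no floor, open only at its mouth at x = 62.5. Open slots 55 high beside it at y = 26 to 110.
- bay (a point): x = 41.5, y = 0, z = 0 of the organiser, same axes: about where the bracket's origin lies at the start. The bracket stands there on the shelf top, claws along the organiser's +x, its root end 50 to 58 out of the mouth; it is drawn straight out along +x.
- vase: Bystander: white ceramic vase, 170 high, 110 across. Origin: centre of its underside.
- cup: Bystander: open aluminium cup, 80 high, 74 across. Origin: centre of its underside.
- mirror: Bystander: white plastic standing mirror, 150 wide, 210 high, base 90 x 120. Origin: centre of its underside.
- lotion: Bystander: white lotion bottle, 52 across, 150 high. Origin: centre of its underside.
- jar: Bystander: ceramic jar with dark wooden lid, 64 across, 50 high. Origin: centre of its underside.
- soap_dish: Bystander: dark wooden soap dish 110 x 75 with a white bar of soap, 32 high in all. Origin: centre of its underside.
- comb: Bystander: wooden comb, 115 long, 50 high, 8 thick, standing teeth down in the organiser's narrow open slot beside the roofed bay. Origin: centre of its underside.
- clipper_case: Bystander: steel nail clipper case, 75 x 32 x 18, lying in the organiser's wide open slot. Origin: centre of its underside.
Mind the look-alikes: they are no part of the job. What is shaped like the bracket but turquoise is not meant.

How it is judged:
By the outcome, as a careful person would: the job done as asked, in the order asked, and still so for the second after the job is handed in, with the robot touching nothing.
It also fails if it takes over 64 s, if anything falls off the work surface, if the arm or the gripper's body presses on something with over 40 N, if the wrist force passes 120 N, or if a joint passes its speed limit or range.

## Working session

There is one attempt and no reset: what is moved stays moved. The work goes in short steps, Python scripts to look and compute and a shell command to move; the robot and the scene stay as the last step left them, time stands still between calls to the robot, and variables do not carry over. Pictures are saved under pics/ and viewed, and the job is handed in when it is done.

```bash
ls; mkdir -p pics; python3 - <<'E'
from workcell import bot
import cv2,numpy as np
s=bot.observe();print({k:np.round(v,3).tolist() for k,v in s.items()})
for n in("scene","top"):
    im=bot.grab_frame(n);cv2.imwrite(f"pics/{n}0.png",im[:,:,::-1])
    m=bot.camera_model(n);print(n,m['fx'],m['fy'],m['cx'],m['cy'],np.round(m['R'],3).tolist(),np.round(m['t'],3).tolist(), (-np.array(m['R']).T@np.array(m['t'])).round(3))
E
```

```text
pics
{'clock': 0.0, 'qpos': [-1.212, 0.522, -0.036, 1.6, 0.021, 1.021, -0.113], 'qd': [-0.0, 0.001, -0.0, 0.0, -0.0, -0.001, 0.0], 'joint_efforts': [-0.001, -92.709, 1.98, -36.994, 0.018, 0.008, -0.0], 'position': [0.26, 0.568, 0.303], 'tool_rot': [-3.14, 0.0, 2.713], 'force': [-0.317, -0.125, -0.083], 'moment': [0.003, 0.053, -0.006], 'grip_width': 0.085}
scene 539.6990613845416 539.6990613845416 306.89672225651583 244.18761414587675 [[0.02, 1.0, 0.013], [0.787, -0.008, -0.617], [-0.617, 0.022, -0.787]] [0.023, -0.378, 1.799] [ 1.406 -0.066  1.182]
top 509.28327294394427 509.28327294394427 318.72570166192907 236.45318723473608 [[0.029, -0.999, 0.033], [-0.987, -0.034, -0.156], [0.157, -0.028, -0.987]] [-0.072, 0.561, 1.123] [ 0.379 -0.022  1.199]
```

View pics/scene0.png

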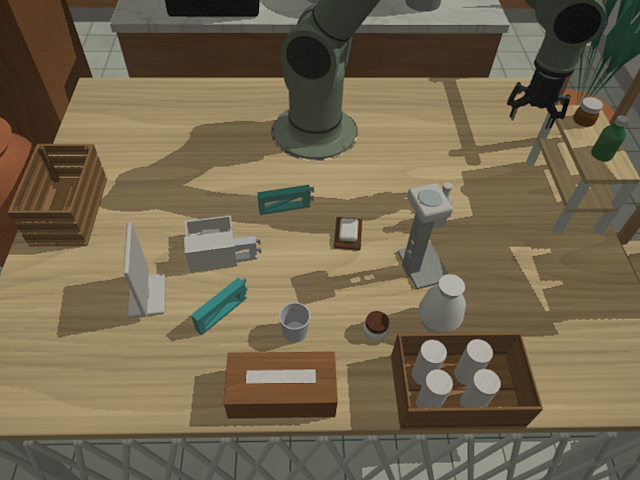

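View pics/top0.png

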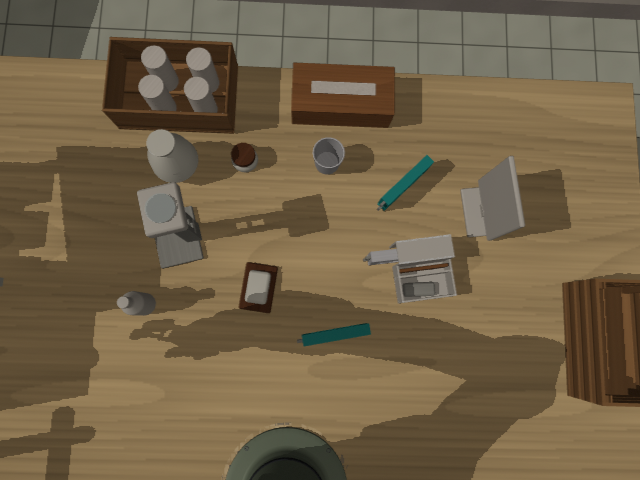

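The scene shows the grey bracket poking out of the white organiser's mouth at scene (245,248) / top (382,256). Two turquoise look-alikes are at scene (285,199) / top (336,334) and scene (220,305) / top (406,183). The upright is at scene (425,235) / top (175,225). I choose the grey one in the bay and check it in close crops.

```bash
python3 - <<'E'
from workcell import bot
import cv2,numpy as np
s=cv2.imread('pics/scene0.png');t=cv2.imread('pics/top0.png')
a=cv2.resize(s[205:285,170:280],None,fx=3.6,fy=3.6,interpolation=cv2.INTER_CUBIC)
b=cv2.resize(t[225:305,355:465],None,fx=3.6,fy=3.6,interpolation=cv2.INTER_CUBIC)
c=cv2.resize(s[175:295,380:490],None,fx=3.6,fy=3.6*2/3,interpolation=cv2.INTER_CUBIC)
d=cv2.resize(t[175:275,125:235],None,fx=3.6,fy=2.88,interpolation=cv2.INTER_CUBIC)
cv2.imwrite('pics/crop0.png',np.vstack([np.hstack([a,b]),np.hstack([c,d])]))
np.set_printoptions(suppress=True)
for cam in("scene","top"):
    for th in("bracket","organiser","upright","lotion","soap_dish"):
        for r in bot.silhouettes(cam,th)[:3]:
            print(cam,th,round(r['conf'],2),np.round(r['box'],1),r['pixels'].sum())
            np.save(f"pics/m_{cam}_{th}_{int(r['box'][0])}.npy",r['pixels'])
E
```

```text
scene bracket 0.97 [218.2 304.5  57.5  53.7] 1472
scene bracket 0.92 [284.7 200.2  61.   33.2] 1252
scene bracket 0.76 [246.  248.6  26.   26.4] 560
scene organiser 0.77 [211.2 243.7  53.9  59.4] 2331
scene upright 0.72 [423.9 237.3  54.  105.6] 3185
scene upright 0.44 [212.9 243.4  52.8  56. ] 2429
scene lotion 0.69 [442.4 204.1  16.5  44.4] 235
scene soap_dish 0.57 [348.4 232.8  29.1  35.1] 863
top bracket 0.95 [332.1 334.5  72.7  27.3] 907
top bracket 0.79 [406.5 181.8  57.   55.5] 830
top bracket 0.75 [379.6 256.8  37.2  15.6] 404
top organiser 0.85 [423.2 268.9  67.7  64.9] 2991
top organiser 0.61 [382.5 257.   32.3  13.7] 410
top upright 0.77 [169.4 224.1  72.3  87.6] 3869
top upright 0.75 [258.6 287.6  40.1  53.1] 1546
top lotion 0.93 [135.7 302.4  46.8  23.8] 726
top lotion 0.64 [424.6 270.   63.1  71.4] 3081
top soap_dish 0.88 [258.4 287.6  40.   54. ] 1539
```

View pics/crop0.png

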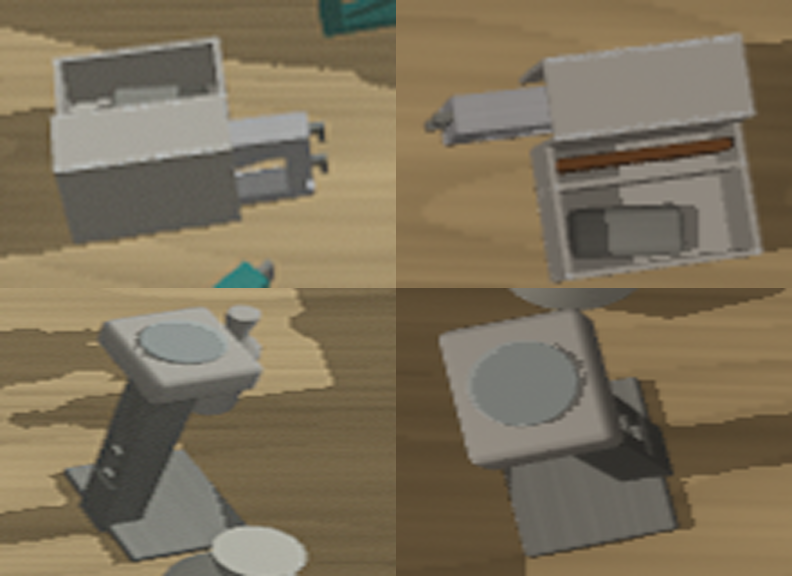

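```bash
python3 - <<'E'
import cv2,numpy as np
s=cv2.imread('pics/scene0.png');t=cv2.imread('pics/top0.png')
c=cv2.resize(s[178:298,393:448],None,fx=5,fy=5,interpolation=cv2.INTER_CUBIC)
d=cv2.resize(t[178:278,135:215],None,fx=6,fy=6,interpolation=cv2.INTER_CUBIC)
d=cv2.resize(t[178:278,133:215],None,fx=6,fy=6,interpolation=cv2.INTER_CUBIC)
o=np.hstack([c,d]); o=np.clip(o.astype(float)*1.5,0,255).astype(np.uint8)
cv2.imwrite('pics/crop1.png',o);print(o.shape)
E
```

```text
(600, 767, 3)
```

View pics/crop1.png

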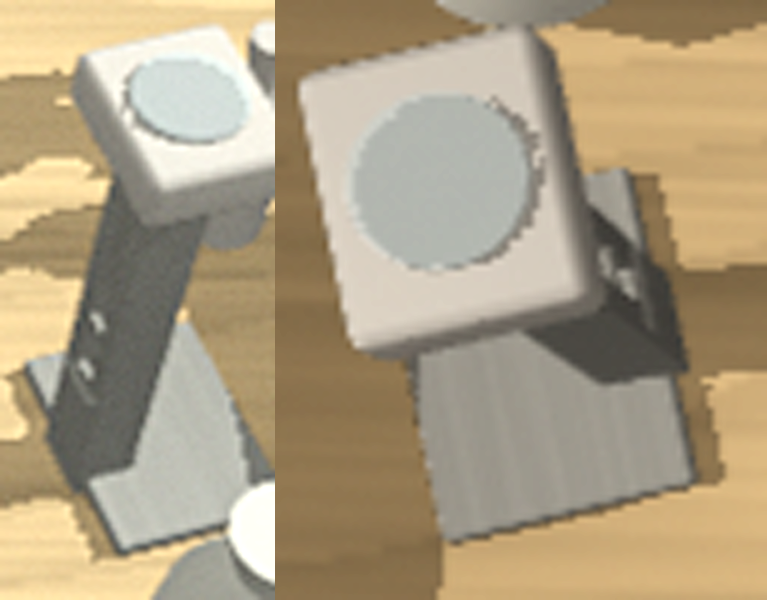

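```bash
python3 - <<'E'
import cv2,numpy as np
s=cv2.imread('pics/scene0.png');t=cv2.imread('pics/top0.png')
c=cv2.resize(s[215:280,395:435],None,fx=9,fy=9,interpolation=cv2.INTER_LANCZOS4)
d=cv2.resize(t[205:250,175:210],None,fx=12,fy=12,interpolation=cv2.INTER_LANCZOS4)
o=np.zeros((585,780,3),np.uint8);o[:585,:360]=c;o[:540,360:780]=d
o=np.clip((o.astype(float)-30)*3,0,255).astype(np.uint8)
cv2.imwrite('pics/crop2.png',o)
E
```

```text
(no output)
```

View pics/crop2.png

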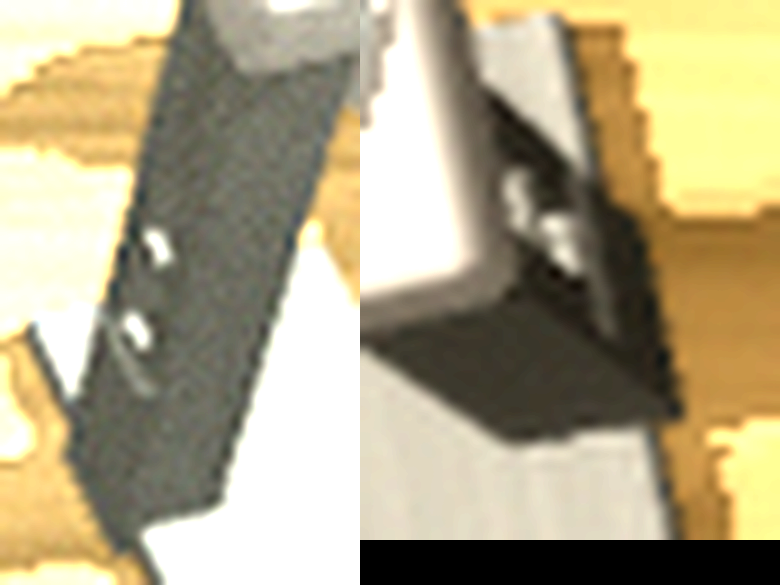

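```bash
cat > h.py <<'E'
import numpy as np
from scipy.optimize import least_squares
from workcell import bot
CM={n:bot.camera_model(n) for n in("scene","top")}
def proj(n,P):
    m=CM[n];c=np.asarray(P)@np.array(m['R']).T+np.array(m['t'])
    return np.c_[m['fx']*c[:,0]/c[:,2]+m['cx'],m['fy']*c[:,1]/c[:,2]+m['cy']]
def back(n,uv,z):
    m=CM[n];R=np.array(m['R']);C=-R.T@np.array(m['t'])
    d=R.T@np.array([(uv[0]-m['cx'])/m['fx'],(uv[1]-m['cy'])/m['fy'],1]);return C+d*(z-C[2])/d[2]
def loc(p,L):
    c,s=np.cos(p[2]),np.sin(p[2]);L=np.array(L,float)/1000
    z=L[:,2]+(p[3] if len(p)>3 else 0)
    return np.c_[p[0]+c*L[:,0]-s*L[:,1],p[1]+s*L[:,0]+c*L[:,1],z]
def fit(pts,p0,show=True):
    # pts: list of (cam,(u,v),(x,y,z mm))
    def res(p):
        return np.concatenate([(proj(n,loc(p,[l]))[0]-uv) for n,uv,l in pts])
    r=least_squares(res,p0,loss='soft_l1')
    if show:
        print('pose',r.x[:2].round(4),'yaw',np.degrees(r.x[2]).round(2),r.x[3:]);
        for (n,uv,l),e in zip(pts,res(r.x).reshape(-1,2).round(1)): print('  ',n,l,e)
    return r.x
E
python3 - <<'E'
from h import *
a=lambda u,v:("scene",(170+(u+.5)/3.6-.5,205+(v+.5)/3.6-.5))
b=lambda u,v:("top",(355+(u-396+.5)/3.6-.5,225+(v+.5)/3.6-.5))
O=[a(54,172)+((-62.5,-26,88),),a(232,153)+((62.5,-26,88),),a(228,97)+((62.5,26,88),),a(53,115)+((-62.5,26,88),),
b(545,59)+((62.5,-26,88),),b(741,34)+((-62.5,-26,88),),b(752,115)+((-62.5,26,88),),b(553,138)+((62.5,26,88),),
a(78,243)+((-62.5,-26,0),),a(240,220)+((62.5,-26,0),)]
print('org');o=fit(O,[.5,-.2,1.57])
B=[a(307,115)+((75,12,72),),a(309,137)+((75,-12,72),),a(311,193)+((75,-12,0),),b(452,97)+((75,-12,72),),b(446,133)+((75,12,72),)]
print('br');p=fit(B,[.5,-.2,1.57])
c=lambda u,v:("scene",(395+(u+.5)/9-.5,215+(v+.5)/9-.5))
d=lambda u,v:("top",(175+(u-360+.5)/12-.5,205+(v+.5)/12-.5))
U=[c(125,548)+((0,-20,0),),c(70,442)+((0,20,0),),c(102,315)+((-2,16,73),),c(153,392)+((-2,-16,73),),
d(680,412)+((0,20,0),),d(640,225)+((0,-20,0),),d(575,180)+((-2,-16,73),),d(610,332)+((-2,16,73),)]
print('up');u=fit(U,[.5,.2,1.57])
for q in (o,p,u): print(np.round(q,4))
E
```

```text
org
pose [ 0.5375 -0.2879] yaw 98.21 []
   scene (-62.5, -26, 88) [-0.2  0. ]
   scene (62.5, -26, 88) [-0.3 -0.7]
   scene (62.5, 26, 88) [-0.7 -0.6]
   scene (-62.5, 26, 88) [-0.4  0.1]
   top (62.5, -26, 88) [-1.3 -0.9]
   top (-62.5, -26, 88) [-0.5 -0. ]
   top (-62.5, 26, 88) [0.  0.5]
   top (62.5, 26, 88) [-0.3  0.3]
   scene (-62.5, -26, 0) [-1.4  0.3]
   scene (62.5, -26, 0) [0.6 0.8]
br
pose [ 0.5114 -0.244 ] yaw 85.16 []
   scene (75, 12, 72) [ 1.2 -1. ]
   scene (75, -12, 72) [-0.5 -0. ]
   scene (75, -12, 0) [0.6 0.8]
   top (75, -12, 72) [ 0.1 -0.4]
   top (75, 12, 72) [0.7 0.2]
up
pose [0.5723 0.2282] yaw 106.91 []
   scene (0, -20, 0) [-0.8  1. ]
   scene (0, 20, 0) [-0.9  1.2]
   scene (-2, 16, 73) [-0.2  0.2]
   scene (-2, -16, 73) [-0.7  1.1]
   top (0, 20, 0) [-0.3  0.9]
   top (0, -20, 0) [-0.8  0.4]
   top (-2, -16, 73) [-0.7 -0.3]
   top (-2, 16, 73) [-0.4  0.7]
[ 0.5375 -0.2879  1.7141]
[ 0.5114 -0.244   1.4864]
[0.5723 0.2282 1.8659]
```

```bash
python3 - <<'E'
from h import *
d=lambda u,v:(133+(u-275+.5)/6-.5,178+(v+.5)/6-.5)
c=lambda u,v:(393+(u+.5)/5-.5,178+(v+.5)/5-.5)
def ang(n,p,q,z):
    P,Q=back(n,p,z),back(n,q,z);v=Q-P;return np.degrees(np.arctan2(v[1],v[0])).round(2),P.round(4),Q.round(4)
print('plate front',ang('top',d(630,170),d(692,485),.003))
print('plate side',ang('top',d(692,485),d(450,542),.003))
print('lamp left',ang('top',d(303,92),d(352,335),.282-.005))
print('lamp up',ang('top',d(312,77),d(500,30),.277))
print('plate front scn',ang('scene',c(25,368),c(122,552),.003))
a=lambda u,v:(170+(u+.5)/3.6-.5,205+(v+.5)/3.6-.5)
b=lambda u,v:(355+(u-396+.5)/3.6-.5,225+(v+.5)/3.6-.5)
print(ang('top',b(547,89),b(452,97),.072),ang('top',b(548,127),b(446,133),.072))
print(ang('scene',a(230,122),a(307,115),.072),ang('scene',a(232,146),a(309,137),.072))
print('roof',ang('top',b(741,34),b(545,59),.088),ang('top',b(752,115),b(553,138),.088))
E
```

```text
plate front (np.float64(-165.36), array([0.6334, 0.2488, 0.003 ]), array([0.5087, 0.2163, 0.003 ]))
plate side (np.float64(105.4), array([0.5087, 0.2163, 0.003 ]), array([0.4834, 0.3082, 0.003 ]))
lamp left (np.float64(-164.3), array([0.596 , 0.2877, 0.277 ]), array([0.5213, 0.2667, 0.277 ]))
lamp up (np.float64(-73.13), array([0.6008, 0.2854, 0.277 ]), array([0.6178, 0.2294, 0.277 ]))
plate front scn (np.float64(16.48), array([0.509 , 0.2169, 0.003 ]), array([0.6305, 0.2528, 0.003 ]))
(np.float64(96.74), array([ 0.5359, -0.2295,  0.072 ]), array([ 0.5289, -0.1701,  0.072 ])) (np.float64(95.24), array([ 0.5121, -0.2302,  0.072 ]), array([ 0.5063, -0.1667,  0.072 ]))
(np.float64(96.17), array([ 0.5153, -0.2271,  0.072 ]), array([ 0.5092, -0.1712,  0.072 ])) (np.float64(97.98), array([ 0.5375, -0.2242,  0.072 ]), array([ 0.5298, -0.1689,  0.072 ]))
roof (np.float64(99.23), array([ 0.5721, -0.3472,  0.088 ]), array([ 0.5523, -0.2252,  0.088 ])) (np.float64(98.43), array([ 0.5218, -0.3534,  0.088 ]), array([ 0.5036, -0.2304,  0.088 ]))
```

```bash
python3 -m crank '{"travel":[[12.8,-37.9,0],[12.8,-37.9,0],[12.8,-37.9,0],[12.8,-37.9,0],[12.8,-37.9,0],[12.8,-37.9,0],[12.8,-37.9,0],[12.8,-37.9,0]],"rot":[[0,0,-59],[0,0,-59],[0,0,-59],[0,0,-59],[0,0,-59],[0,0,-59],[0,0,-59],[0,0,-59]]}' 0.1 60
```

```text
clock: 1.4
position: [0.3881, 0.1876, 0.3042]
tool_rot: [3.141, -0.001, 1.678]
force: [1.4, -0.3, 0.4]
grip_width: 0.0469
```

```bash
python3 -m crank '{"travel":[[13.3,-38,-5],[13.3,-38,-5],[13.3,-38,-5],[13.3,-38,-5],[13.3,-38,-5],[13.3,-38,-5],[13.3,-38,-5],[13.3,-38,-5]],"rot":[[0,0,0],[0,0,0],[0,0,0],[0,0,0],[0,0,0],[0,0,0],[0,0,0],[0,0,0]]}'
python3 - <<'E'
from workcell import bot
import cv2
for n in("scene","top"):
    im=bot.grab_frame(n)[:,:,::-1]
    cv2.imwrite(f"pics/{n}1.png",cv2.resize(im[180:320,150:330] if n=="scene" else im[190:330,320:500],None,fx=4,fy=4,interpolation=cv2.INTER_CUBIC))
E
```

```text
clock: 2.2
position: [0.5194, -0.1872, 0.2544]
tool_rot: [3.141, -0.0, 1.683]
force: [1.2, 1.4, 0.6]
grip_width: 0.047
```

View pics/top1.png

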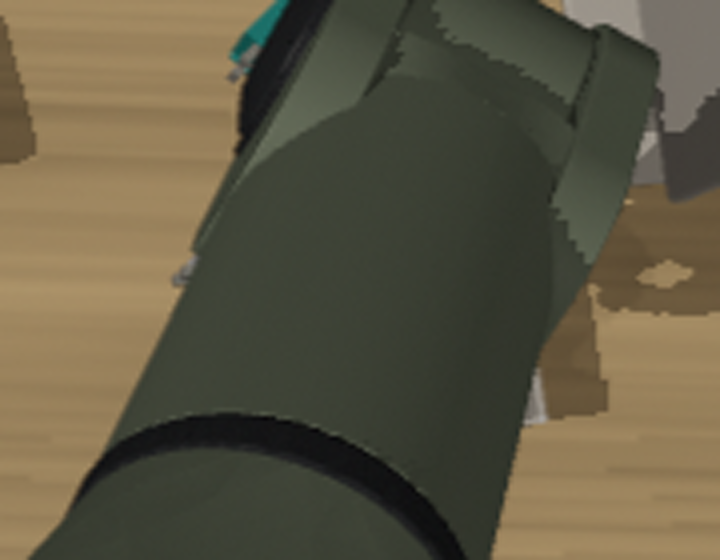

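View pics/scene1.png

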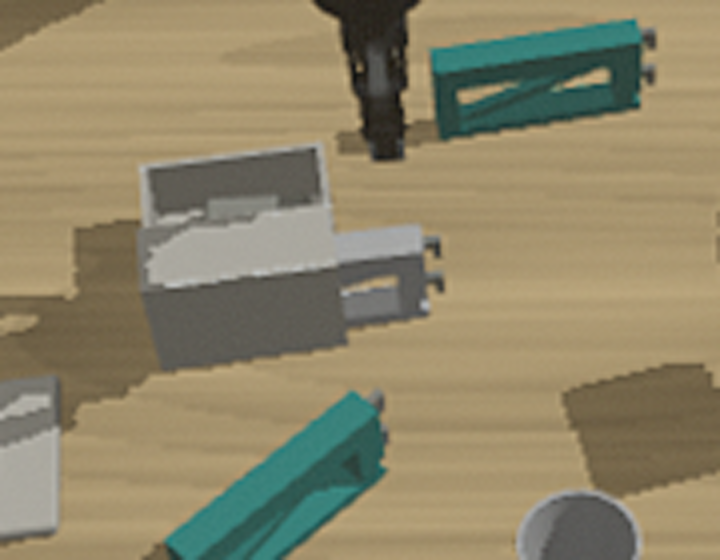

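```bash
python3 -m crank '{"travel":[[0.1,-0.3,-4],[0.1,-0.3,-8],[0.1,-0.3,-9],[0.1,-0.3,-9]],"rot":[[0,0,0],[0,0,0],[0,0,0],[0,0,0]]}' 0.4
python3 - <<'E'
from workcell import bot
import cv2
im=bot.grab_frame("scene")[:,:,::-1]
cv2.imwrite("pics/scene2.png",cv2.resize(im[190:290,180:310],None,fx=6,fy=6,interpolation=cv2.INTER_CUBIC))
E
```

```text
clock: 2.7
position: [0.5196, -0.1881, 0.164]
tool_rot: [-3.139, -0.001, 1.683]
force: [-0.1, -0.1, 0.7]
grip_width: 0.0598
```

View pics/scene2.png

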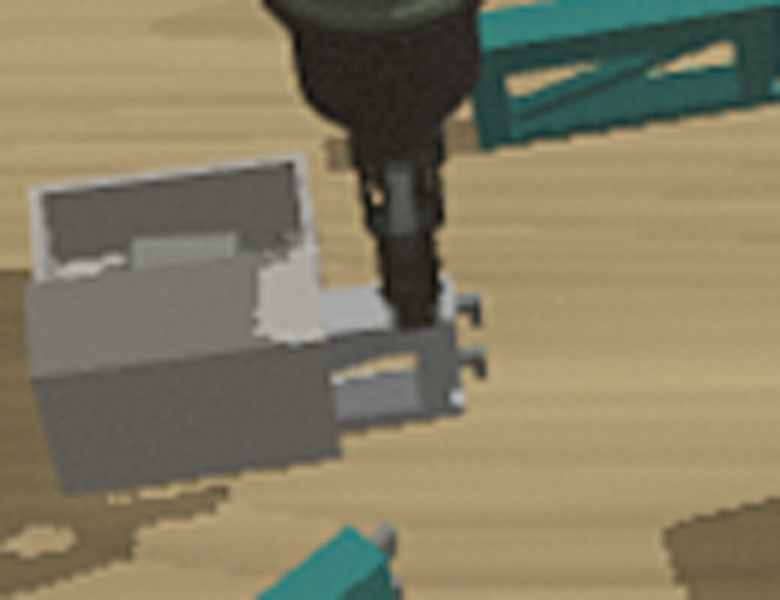

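The jaws straddle the grey bar just outside the mouth (finger at crop (413,300), root end at (458,300)). Going down the rest.

```bash
python3 -m crank '{"travel":[[0.1,-0.3,-2],[0.1,-0.3,-4],[0.1,-0.3,-4.9],[0.1,-0.3,-4.9]],"rot":[[0,0,0],[0,0,0],[0,0,0],[0,0,0]]}' && python3 -m crank '{"travel":[[0,0,0],[0,0,0],[0,0,0],[0,0,0],[0,0,0],[0,0,0]],"rot":[[0,0,0],[0,0,0],[0,0,0],[0,0,0],[0,0,0],[0,0,0]]}' -1 50
python3 - <<'E'
from workcell import bot
import cv2
im=bot.grab_frame("scene")[:,:,::-1]
cv2.imwrite("pics/scene3.png",cv2.resize(im[190:290,180:310],None,fx=6,fy=6,interpolation=cv2.INTER_CUBIC))
E
```

```text
clock: 3.15
position: [0.5213, -0.1912, 0.1161]
tool_rot: [3.141, 0.0, 1.683]
force: [-0.7, -0.1, 0.9]
grip_width: 0.0596
clock: 3.75
position: [0.5216, -0.1913, 0.1168]
tool_rot: [3.14, 0.0, 1.683]
force: [-1.4, 0.6, 11.5]
grip_width: 0.0238
```

View pics/scene3.png

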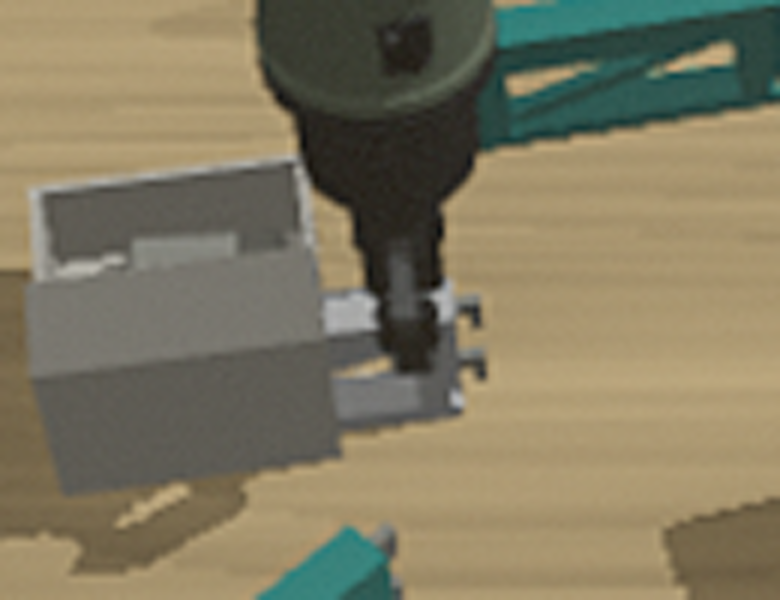

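```bash
python3 -m crank '{"travel":[[0,0,0.3],[0,0,0.5],[-0.3,2,0.5],[-0.7,5,0.5],[-1.2,8,0.5],[-1.6,11,0.5],[-2.1,14,0.5],[-2.6,17,0.5]],"rot":[[0,0,0],[0,0,0],[0,0,0],[0,0,0],[0,0,0],[0,0,0],[0,0,0],[0,0,0]]}'
python3 - <<'E'
from workcell import bot
import cv2
print(bot.observe()['force'])
im=bot.grab_frame("scene")[:,:,::-1]
cv2.imwrite("pics/scene4.png",cv2.resize(im[180:300,180:360],None,fx=4.4,fy=4.4,interpolation=cv2.INTER_CUBIC))
E
```

```text
clock: 4.6
position: [0.4948, -0.0201, 0.1208]
tool_rot: [3.141, -0.0, 1.683]
force: [1.1, 0.2, -2.6]
grip_width: 0.0231
[ 1.05246518  0.20711224 -2.58434215]
```

View pics/scene4.png

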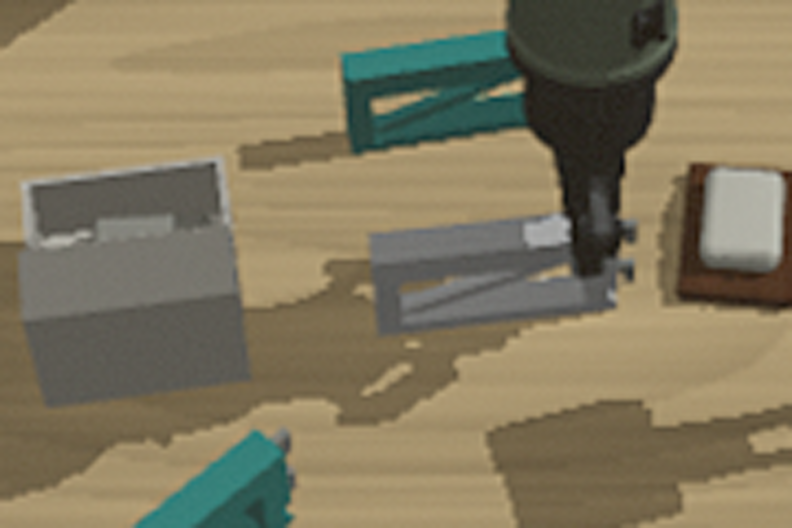

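The bracket is fully out and hangs clear of the organiser, at crop (490,275) with the mouth at (245,300). Setting it down and releasing.

```bash
python3 -m crank '{"travel":[[0,0,-0.2],[0,0,-0.4],[0,0,-0.5],[0,0,-0.5]],"rot":[[0,0,0],[0,0,0],[0,0,0],[0,0,0]]}' && python3 -m crank '{"travel":[[0,0,0],[0,0,0],[0,0,0],[0,0,0],[0,0,0],[0,0,0]],"rot":[[0,0,0],[0,0,0],[0,0,0],[0,0,0],[0,0,0],[0,0,0]]}' 0.3 && python3 -m crank '{"travel":[[0,0,2],[0,0,5],[0,0,9],[-6,-4,12],[-11,-8,12],[-11,-12,12],[-11,-12,12]],"rot":[[0,0,0],[0,0,0],[0,0,0],[0,0,0],[0,0,0],[0,0,0],[0,0,0]]}'
python3 - <<'E'
from workcell import bot
import cv2
for n in("scene","top"):
    im=bot.grab_frame(n)[:,:,::-1];cv2.imwrite(f"pics/{n}5f.png",im)
    cv2.imwrite(f"pics/{n}5.png",cv2.resize(im[180:300,180:360] if n=="scene" else im[210:300,270:450],None,fx=4.4,fy=4.4,interpolation=cv2.INTER_CUBIC))
E
```

```text
clock: 5.05
position: [0.4953, -0.0216, 0.1167]
tool_rot: [3.141, -0.001, 1.682]
force: [-8.9, 7.9, 34.0]
grip_width: 0.0231
clock: 5.65
position: [0.495, -0.0213, 0.1155]
tool_rot: [-3.141, 0.0, 1.683]
force: [-0.0, 0.5, -0.1]
grip_width: 0.0553
clock: 6.35
position: [0.3828, -0.1437, 0.2363]
tool_rot: [3.141, 0.0, 1.681]
force: [1.1, -0.3, 0.1]
grip_width: 0.0556
```

View pics/scene5.png

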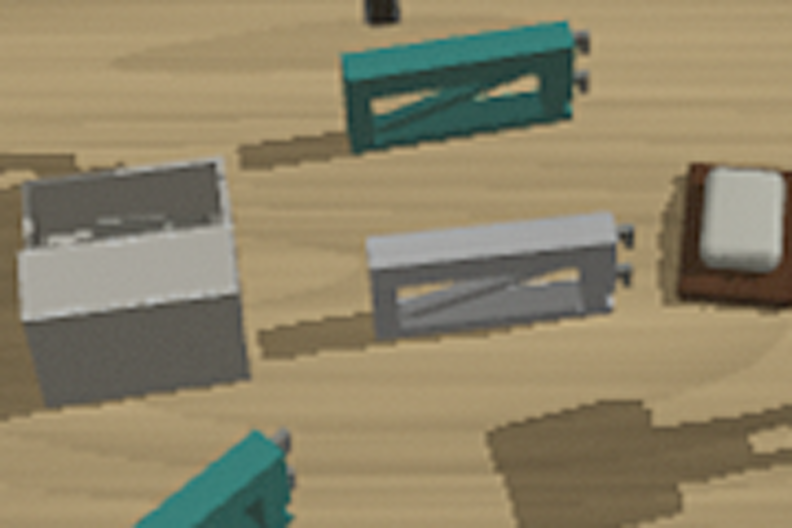

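View pics/top5.png

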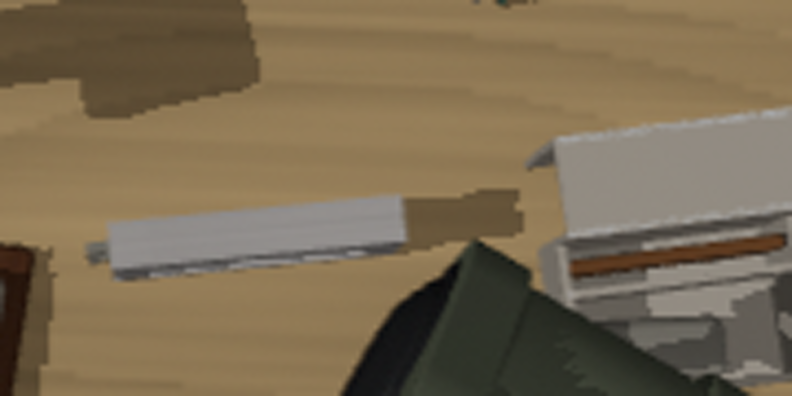

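```bash
python3 - <<'E'
from h import *
a=lambda u,v:("scene",(180+(u+.5)/4.4-.5,180+(v+.5)/4.4-.5))
b=lambda u,v:("top",(270+(u+.5)/4.4-.5,210+(v+.5)/4.4-.5))
B=[a(367,241)+((-75,12,72),),a(372,269)+((-75,-12,72),),a(612,213)+((75,12,72),),a(616,243)+((75,-12,72),),a(378,341)+((-75,-12,0),),a(612,312)+((75,-12,0),),
b(108,222)+((75,-12,72),),b(403,196)+((-75,-12,72),),b(406,243)+((-75,12,72),),b(114,268)+((75,12,72),)]
p=fit(B,[.5,-.07,1.69])
for x in(-45,-40,-35):print(x,loc(p,[(x,0,61)]).round(4))
E
```

```text
pose [ 0.5018 -0.0758] yaw 97.18 []
   scene (-75, 12, 72) [-0.6 -0.8]
   scene (-75, -12, 72) [-0.9 -0.1]
   scene (75, 12, 72) [-0.4 -0.2]
   scene (75, -12, 72) [ 0.1 -0.2]
   scene (-75, -12, 0) [-0.9 -0.1]
   scene (75, -12, 0) [0.2 0.6]
   top (75, -12, 72) [-0.4 -0.1]
   top (-75, -12, 72) [-0.6 -0.3]
   top (-75, 12, 72) [-0.1 -0.3]
   top (75, 12, 72) [-0.8  0.2]
-45 [[ 0.5074 -0.1205  0.061 ]]
-40 [[ 0.5068 -0.1155  0.061 ]]
-35 [[ 0.5062 -0.1105  0.061 ]]
```

```bash
python3 -m crank '{"travel":[[4,1,0],[8,2,0],[12.4,2.8,0],[12.4,2.8,-3],[12.4,2.8,-7],[12.4,2.8,-10],[12.4,2.8,-12],[12.4,2.8,-12]],"rot":[[0,0,0.4],[0,0,0.7],[0,0,0.7],[0,0,0.7],[0,0,0.7],[0,0,0.7],[0,0,0.7],[0,0,0.7]]}'
python3 - <<'E'
from workcell import bot
import cv2
for n in("scene",):
    im=bot.grab_frame(n)[:,:,::-1]
    cv2.imwrite(f"pics/{n}6.png",cv2.resize(im[180:300,180:360] if n=="scene" else im[210:300,270:450],None,fx=4.4,fy=4.4,interpolation=cv2.INTER_CUBIC))
E
```

```text
clock: 7.25
position: [0.5081, -0.1123, 0.1132]
tool_rot: [-3.138, -0.001, 1.696]
force: [-0.8, 0.9, 0.7]
grip_width: 0.0555
```

View pics/scene6.png

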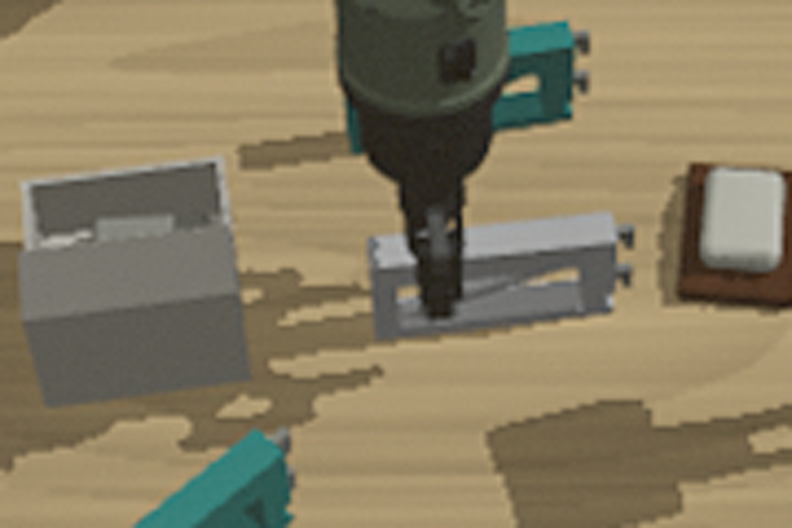

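```bash
python3 -m crank '{"travel":[[0,0,0.2],[0,0,0.2],[0,0,0.2],[0,0,0.2],[0,0,0.2],[0,0,0.2],[0,0,0.2]],"rot":[[0,0,0],[0,0,0],[0,0,0],[0,0,0],[0,0,0],[0,0,0],[0,0,0]]}' -1 90 && python3 -m crank '{"travel":[[0,0,1],[0,0,2],[0,0,2],[0,0,2]],"rot":[[0,0,0],[0,0,0],[0,0,0],[0,0,0]]}'
```

```text
clock: 8.0
position: [0.5092, -0.1132, 0.1191]
tool_rot: [3.14, -0.0, 1.695]
force: [-4.8, 0.7, 16.6]
grip_width: 0.0225
clock: 8.4
position: [0.5093, -0.1131, 0.1381]
tool_rot: [3.141, 0.0, 1.696]
force: [0.6, -0.1, -2.2]
grip_width: 0.0226
```

```bash
python3 - <<'E'
from h import *
print('cup',back('top',(328,155),.08).round(3),'vase',back('top',(161,143),.17).round(3),'jar',back('top',(244,154),.05).round(3),'soap',back('top',(258,287),.03).round(3))
E
python3 -m crank '{"travel":[[0,0,3],[0,0,6],[0,2,8.2],[0,5,8.2],[2,8,8.2],[4,11,8.2],[6,13,8.2],[7,14.5,8.2]],"rot":[[0,0,0],[0,0,0],[0,0,0],[0,0,2],[0,0,4],[0,0,6],[0,0,8],[0,0,8.5]]}'
python3 - <<'E'
from workcell import bot
import cv2
for n in("scene","top"):
    im=bot.grab_frame(n)[:,:,::-1];cv2.imwrite(f"pics/{n}7f.png",im)
    cv2.imwrite(f"pics/{n}7.png",cv2.resize(im[170:320,280:480] if n=="scene" else im[130:280,130:330],None,fx=4,fy=4,interpolation=cv2.INTER_CUBIC))
E
```

```text
cup [ 0.747 -0.069  0.08 ] vase [0.73  0.284 0.17 ] jar [0.752 0.126 0.05 ] soap [0.444 0.08  0.03 ]
clock: 9.2
position: [0.58, 0.0336, 0.2192]
tool_rot: [-3.142, -0.0, 1.846]
force: [-0.4, -1.0, -1.4]
grip_width: 0.0226
```

View pics/scene7.png

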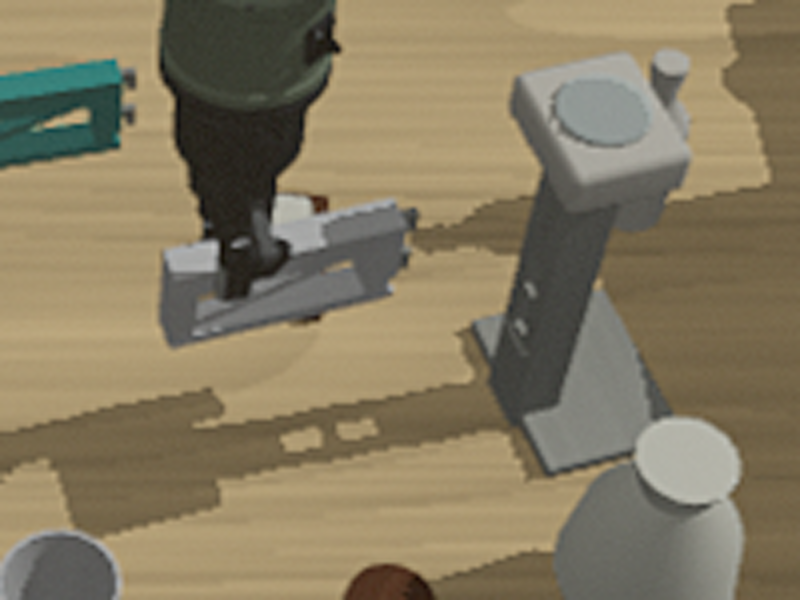

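View pics/top7.png

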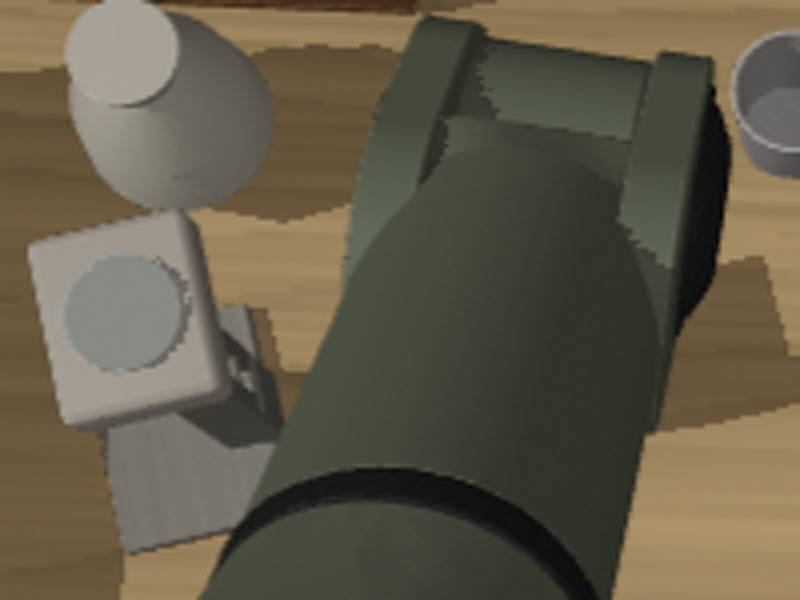

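View pics/scene7f.png

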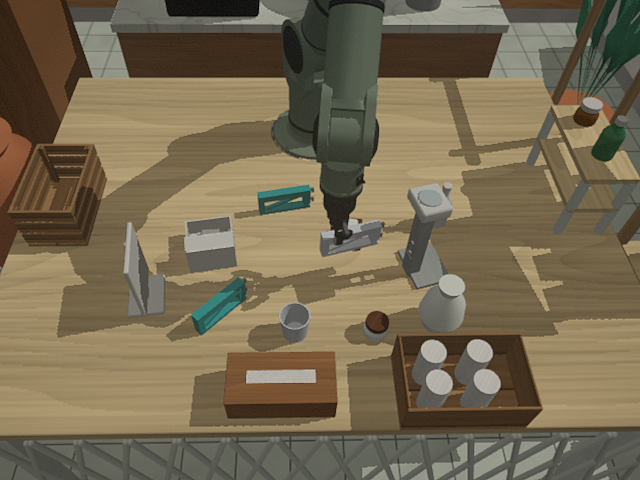

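View pics/top7f.png

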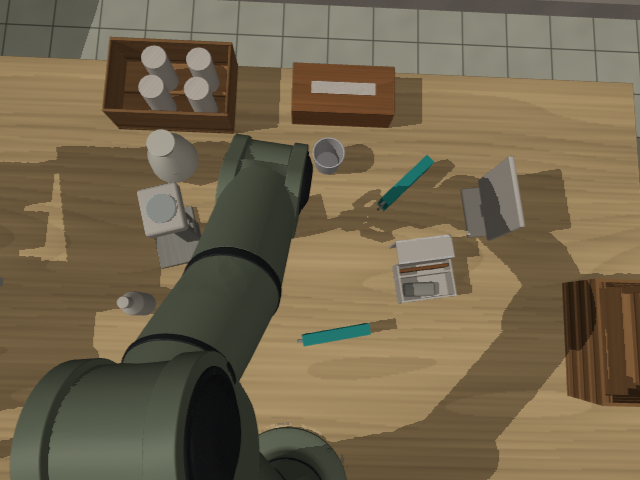

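```bash
python3 - <<'E'
from h import *
for z in(.22,.28,.3,.35,.4,.45,.5):
    P=[(.58,.0336,z)];print(z,proj('scene',P).round(0),proj('top',P).round(0))
E
```

```text
0.22 [[337. 220.]] [[277. 213.]]
0.28 [[339. 203.]] [[275. 206.]]
0.3 [[339. 196.]] [[275. 204.]]
0.35 [[340. 181.]] [[273. 197.]]
0.4 [[342. 164.]] [[271. 190.]]
0.45 [[343. 145.]] [[269. 182.]]
0.5 [[345. 126.]] [[267. 173.]]
```

```bash
python3 - <<'E'
import cv2
im=cv2.imread('pics/scene7f.png');cv2.imwrite('pics/s7c.png',cv2.resize(im[60:280,280:480],None,fx=2.7,fy=2.7,interpolation=cv2.INTER_CUBIC))
E
```

```text
(no output)
```

View pics/s7c.png

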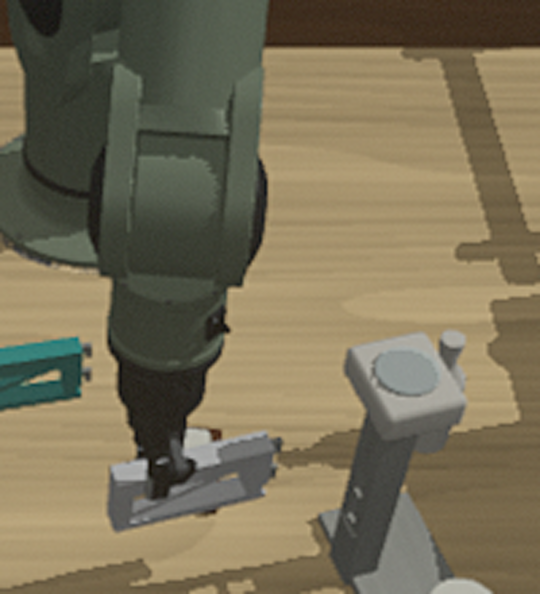

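```bash
python3 -m crank '{"travel":[[1.5,2,-1],[3,4,-2],[3.3,4.9,-2.4],[3.3,4.9,-2.4],[3.3,4.9,-2.4],[3.3,4.9,-2.4]],"rot":[[0,0,0],[0,0,0],[0,0,0],[0,0,0],[0,0,0],[0,0,0]]}'
python3 - <<'E'
from workcell import bot
import cv2
for n in("scene","top"):
    im=bot.grab_frame(n)[:,:,::-1];cv2.imwrite(f"pics/{n}8f.png",im)
    cv2.imwrite(f"pics/{n}8.png",cv2.resize(im[190:290,330:460] if n=="scene" else im[170:270,140:270],None,fx=6,fy=6,interpolation=cv2.INTER_CUBIC))
E
```

```text
clock: 9.9
position: [0.6117, 0.0794, 0.1961]
tool_rot: [3.141, 0.0, 1.842]
force: [0.1, 0.1, -2.1]
grip_width: 0.0225
```

View pics/scene8.png

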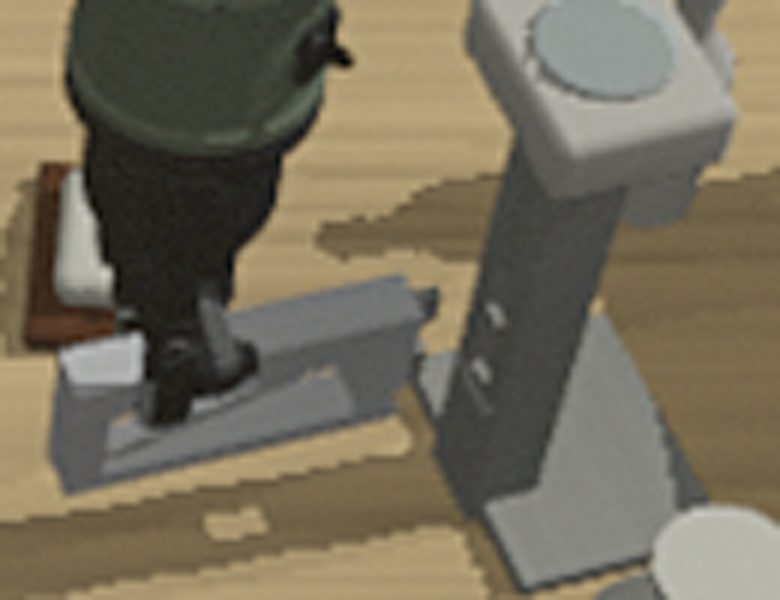

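View pics/top8.png

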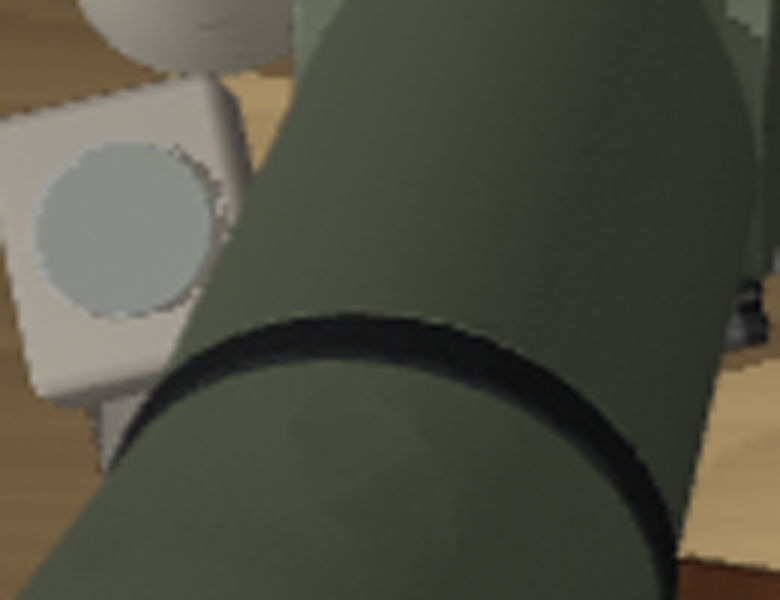

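```bash
cat >> h.py <<'E'
def box(x0,x1,y0,y1,z0,z1):
    v=[(x,y,z) for x in(x0,x1) for y in(y0,y1) for z in(z0,z1)]
    e=[(i,j) for i in range(8) for j in range(i) if sum(a!=b for a,b in zip(v[i],v[j]))==1]
    return v,e
BR=[box(-75,75,-12,12,0,72),box(75,87,-3,3,24,32),box(81,87,-3,3,14,24),box(75,87,-3,3,62,70),box(81,87,-3,3,52,62)]
UP=[box(0,0.01,-20,20,0,250),box(0,.01,-7,7,84,114),box(0,.01,-7,7,122,152),box(-3,-2.9,-16,16,70,75)]
def draw(im,n,pose,parts,x0,y0,f,col):
    import cv2
    for v,e in parts:
        q=(proj(n,loc(pose,v))-[x0,y0]+.5)*f-.5
        for i,j in e: cv2.line(im,tuple(int(round(a)) for a in q[i]),tuple(int(round(a)) for a in q[j]),col,1,cv2.LINE_AA)
E
python3 - <<'E'
from h import *
import cv2
im=cv2.imread('pics/scene8.png')
psi=1.842+0.005;t=np.array([.6117,.0794]);ux=np.array([np.cos(psi),np.sin(psi)])
o=t+.038*ux
draw(im,'scene',[*o,psi,.1961-.119],BR,330,190,6,(0,255,255))
draw(im,'scene',[.572,.2295,np.radians(105.7)],UP,330,190,6,(0,0,255))
cv2.imwrite('pics/ov8.png',im)
E
```

```text
(no output)
```

View pics/ov8.png

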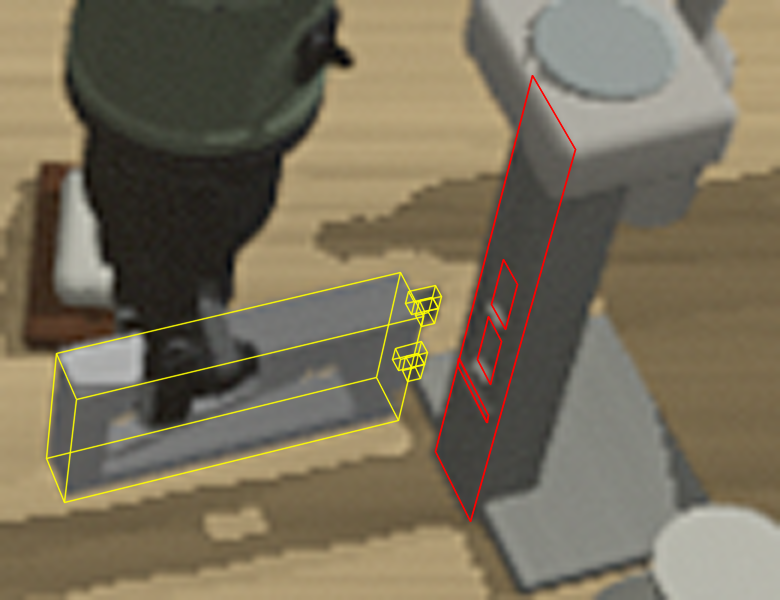

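```bash
python3 -m crank '{"travel":[[0,1,-0.1],[-0.2,2,-0.1],[-0.5,2.7,-0.1],[-0.5,2.7,-0.1],[-0.5,2.7,-0.1]],"rot":[[0,0,0.2],[0,0,0.4],[0,0,0.4],[0,0,0.4],[0,0,0.4]]}'
python3 - <<'E'
from h import *
import cv2
im=bot.grab_frame('scene')[:,:,::-1];im=cv2.resize(im[190:290,340:450],None,fx=6,fy=6,interpolation=cv2.INTER_CUBIC)
im=np.clip(im*1.5,0,255).astype(np.uint8);cv2.imwrite('pics/scene9.png',im)
s=bot.observe();t=s['position'];print(t,s['tool_rot'],s['force'])
d=np.array(t[:2])-[.572,.2295];a=np.radians(105.8);print('along',d@[np.cos(a),np.sin(a)],'lat',d@[-np.sin(a),np.cos(a)])
E
```

```text
clock: 10.5
position: [0.6069, 0.108, 0.1946]
tool_rot: [-3.142, 0.0, 1.851]
force: [-0.9, 0.1, -1.6]
grip_width: 0.0228
[0.60699472 0.10759607 0.19465041] [3.14158801e+00 2.52455922e-04 1.85053761e+00] [-0.24596326  0.64481426 -1.84205654]
along -0.12682652497937447 lat -0.0004805160841594783
```

View pics/scene9.png

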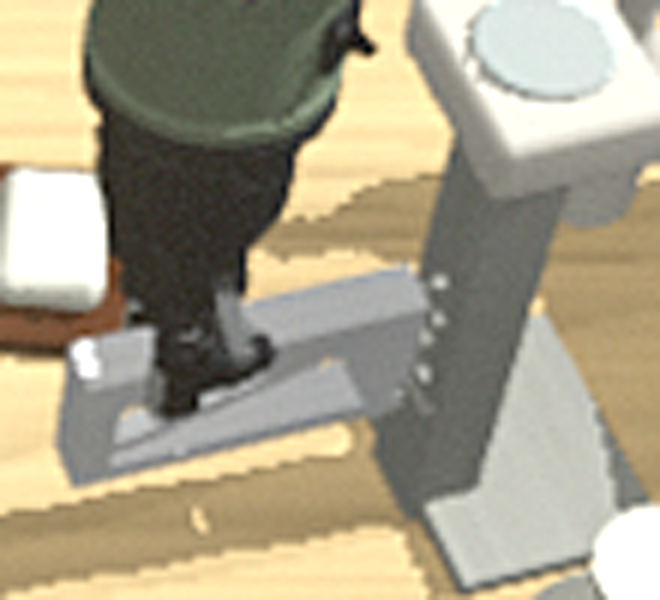

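```bash
python3 -m crank '{"travel":[[-0.1,0.3,0],[-0.2,0.6,0],[-0.3,0.9,0],[-0.3,0.9,0]],"rot":[[0,0,0],[0,0,0],[0,0,0],[0,0,0]]}'
```

```text
clock: 10.95
position: [0.6039, 0.1173, 0.1946]
tool_rot: [-3.142, -0.0, 1.851]
force: [1.0, 0.2, -1.8]
grip_width: 0.0229
```

```bash
python3 -m crank '{"travel":[[-0.1,0.2,0],[-0.1,0.4,0],[-0.1,0.4,0]],"rot":[[0,0,0],[0,0,0],[0,0,0]]}'; python3 -m crank '{"travel":[[-0.1,0.2,0],[-0.1,0.3,0],[-0.1,0.3,0]],"rot":[[0,0,0],[0,0,0],[0,0,0]]}'
python3 - <<'E'
from h import *
import cv2
im=bot.grab_frame('scene')[:,:,::-1];im=cv2.resize(im[190:290,340:450],None,fx=6,fy=6,interpolation=cv2.INTER_CUBIC)
im=np.clip(im*1.5,0,255).astype(np.uint8);cv2.imwrite('pics/scene10.png',im)
s=bot.observe();t=s['position'];print(t,s['tool_rot'],s['force'])
d=np.array(t[:2])-[.572,.2295];a=np.radians(105.8);print('along',d@[np.cos(a),np.sin(a)],'lat',d@[-np.sin(a),np.cos(a)])
E
```

```text
clock: 11.25
position: [0.6034, 0.1179, 0.1948]
tool_rot: [-3.141, 0.004, 1.848]
force: [2.3, -14.6, -0.9]
grip_width: 0.0225
clock: 11.55
position: [0.6031, 0.1181, 0.195]
tool_rot: [3.141, 0.007, 1.846]
force: [7.1, -28.8, -1.0]
grip_width: 0.0226
[0.60311537 0.11813394 0.19499537] [3.14112777 0.00667221 1.8461071 ] [  6.58895277 -28.68597827  -0.54783888]
along -0.11563052623250643 lat 0.0003830112071416744
```

View pics/scene10.png

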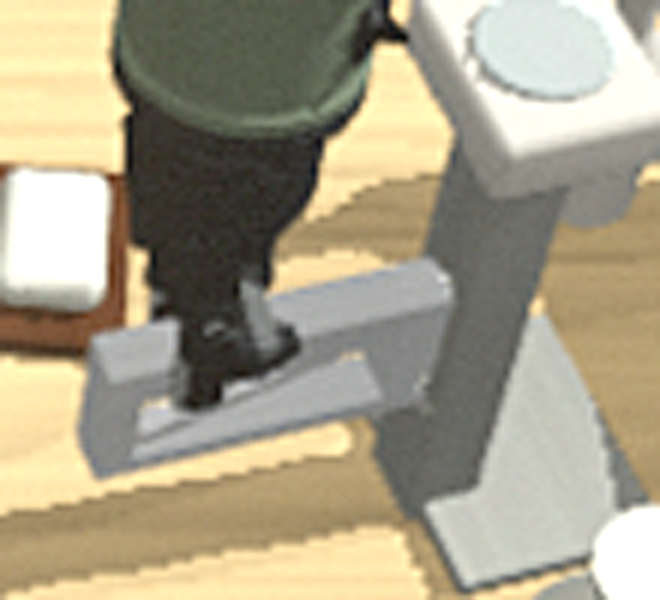

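```bash
python3 -m crank '{"travel":[[0,-0.2,0],[0,-0.2,-0.2],[0,-0.2,-0.4],[0,-0.2,-0.6],[0,-0.2,-0.8],[0,-0.2,-0.8]],"rot":[[0,0,0],[0,0,0],[0,0,0],[0,0,0],[0,0,0],[0,0,0]]}'
python3 -m crank '{"travel":[[0,0,-0.2],[0,0,-0.4],[0,0,-0.6],[0,0,-0.6]],"rot":[[0,0,0],[0,0,0],[0,0,0],[0,0,0]]}'
```

```text
clock: 12.2
position: [0.6031, 0.1179, 0.1872]
tool_rot: [3.14, 0.004, 1.847]
force: [4.6, -19.6, 4.5]
grip_width: 0.0226
clock: 12.6
position: [0.6032, 0.1178, 0.1813]
tool_rot: [3.14, 0.005, 1.847]
force: [3.5, -18.9, 6.9]
grip_width: 0.0225
```

```bash
python3 -m crank '{"travel":[[0,0,-0.1],[0,0,-0.2],[0,0,-0.2],[0,0,-0.2]],"rot":[[0,0,0],[0,0,0],[0,0,0],[0,0,0]]}'
python3 -m crank '{"travel":[[0,0,-0.1],[0,0,-0.2],[0,0,-0.2],[0,0,-0.2]],"rot":[[0,0,0],[0,0,0],[0,0,0],[0,0,0]]}'
```

```text
clock: 13.0
position: [0.6035, 0.1178, 0.1798]
tool_rot: [3.139, 0.005, 1.847]
force: [4.9, -20.3, 10.2]
grip_width: 0.0226
clock: 13.4
position: [0.6036, 0.1178, 0.178]
tool_rot: [3.139, 0.005, 1.847]
force: [4.5, -20.2, 12.7]
grip_width: 0.0223
```

```bash
cat > v.py <<'E'
from h import *
import cv2,sys
im=bot.grab_frame('scene')[:,:,::-1];cv2.imwrite(f'pics/f{sys.argv[1]}.png',im);im=cv2.resize(im[200:290,345:435],None,fx=6.6,fy=6.6,interpolation=cv2.INTER_CUBIC)
im=np.clip(im*1.6,0,255).astype(np.uint8);cv2.imwrite(f'pics/v{sys.argv[1]}.png',im)
s=bot.observe();print(np.round(s['position'],4),np.round(s['tool_rot'],4),np.round(s['force'],1),np.round(s['moment'],2))
E
python3 v.py 11
```

```text
[0.6036 0.1178 0.1779] [3.1389 0.0046 1.8471] [  5.2 -20.9  12.8] [-3.82 -0.75  0.08]
```

View pics/v11.png

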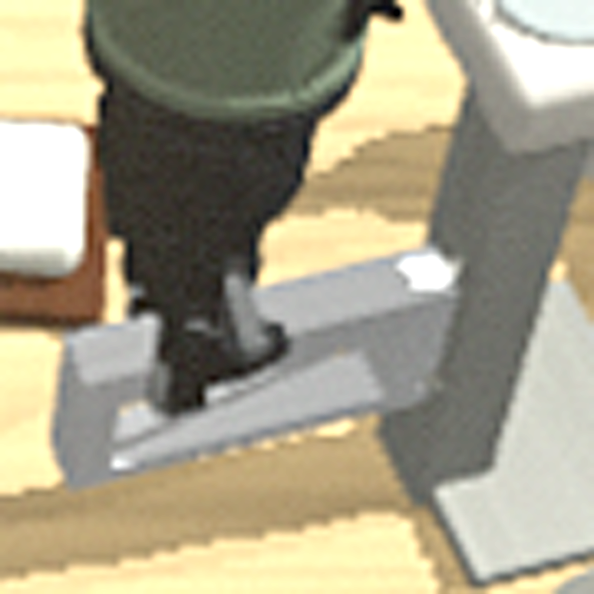

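```bash
python3 -m crank '{"travel":[[0,-0.2,0],[0.1,-0.3,0],[0.1,-0.3,0]],"rot":[[0,0,0],[0,0,0],[0,0,0]]}'; python3 v.py 12
```

```text
clock: 13.75
position: [0.604, 0.1174, 0.1775]
tool_rot: [3.14, 0.001, 1.849]
force: [1.4, -7.7, 7.7]
grip_width: 0.0222
[0.604  0.1174 0.1775] [3.1395e+00 1.5000e-03 1.8491e+00] [ 1.8 -6.8  7.5] [-1.02 -0.3  -0.02]
```

```bash
python3 -m crank '{"travel":[[0,0.05,-0.1],[0,0.1,-0.1],[0,0.1,-0.1],[0,0.1,-0.1]],"rot":[[-0.5,-0.1,0],[-1,-0.3,0],[-1.4,-0.4,0],[-1.4,-0.4,0]]}'; python3 v.py 13
```

```text
clock: 14.2
position: [0.6037, 0.1184, 0.1766]
tool_rot: [3.14, 0.027, 1.849]
force: [0.3, -8.6, 11.6]
grip_width: 0.0228
[0.6037 0.1184 0.1766] [3.1402 0.0271 1.8494] [ 0.4 -7.5 10.8] [-0.99  0.45  0.19]
```

View pics/v13.png

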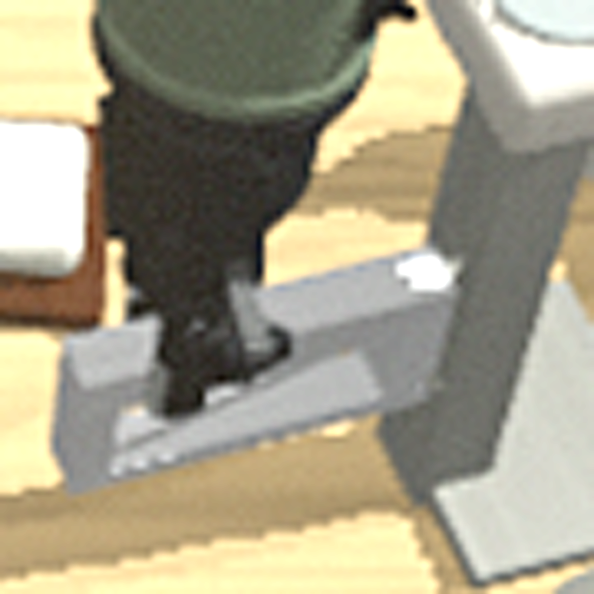

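```bash
python3 - <<'E'
from h import *
import cv2
a=cv2.resize(cv2.imread('pics/scene10.png'),(110,100),interpolation=cv2.INTER_AREA)  # x340 y190
f=cv2.imread('pics/f13.png');b=np.clip(f[190:290,340:450]*1.6,0,255).astype(np.uint8)
U=np.array([.572,.2295]);psi=np.radians(105.8);ux=np.array([np.cos(psi),np.sin(psi)])
out=[]
for im,zz in((a,.076),(b,.060)):
    c=cv2.resize(im[40:80,40:80],None,fx=9.5,fy=9.5,interpolation=cv2.INTER_CUBIC)
    d=c.copy()
    draw(d,'scene',[*(U-.075*ux),psi,zz],BR[:1],380,230,9.5,(0,0,255))
    draw(d,'scene',[*(U-.0755*ux),psi,.066],BR[:1],380,230,9.5,(0,255,0))if zz<.07 else 0
    out.append(np.vstack([c[:, :],d])[:, :])
o=np.hstack(out);o=cv2.resize(o,None,fx=.78,fy=.78);print(o.shape);cv2.imwrite('pics/cmp.png',o)
E
```

```text
(593, 593, 3)
```

View pics/cmp.png

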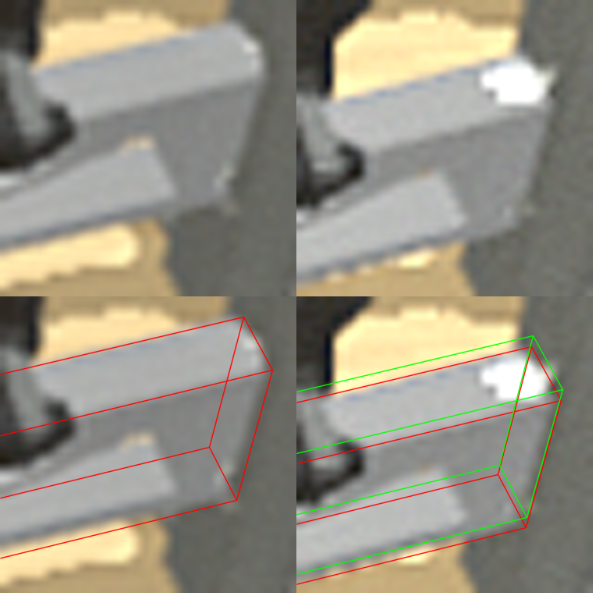

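```bash
python3 -m crank '{"travel":[[0,0,-0.1],[0,0,-0.2],[0,0,-0.3],[0,0,-0.3]],"rot":[[0,0,0],[-0.5,-0.1,0],[-1,-0.3,0],[-1,-0.3,0]]}'; python3 -m crank '{"travel":[[0,0,-0.1],[0,0,-0.2],[0,0,-0.2]],"rot":[[-0.5,-0.1,0],[-1,-0.3,0],[-1,-0.3,0]]}'; python3 v.py 14
```

```text
clock: 14.65
position: [0.6036, 0.118, 0.1735]
tool_rot: [3.14, 0.046, 1.849]
force: [-1.5, -10.4, 12.2]
grip_width: 0.0225
clock: 14.95
position: [0.6039, 0.1186, 0.1722]
tool_rot: [3.139, 0.063, 1.85]
force: [-2.4, -6.7, 21.6]
grip_width: 0.0223
[0.6039 0.1186 0.1722] [3.1393 0.0632 1.8496] [-2.5 -6.8 21.8] [-1.08  1.15  0.33]
```

View pics/v14.png

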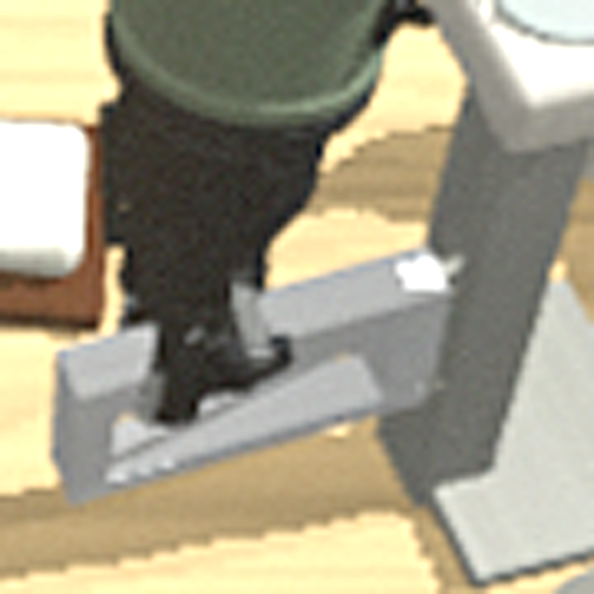

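```bash
python3 - <<'E'
from h import *
U=np.array([.572,.2295]);psi=np.radians(105.8);ux=np.array([np.cos(psi),np.sin(psi)])
def P(l,th,root_drop):
    # rotate tail-down by th about root foot (75,0,0)
    x,y,z=l;dx=x-75;c,s=np.cos(th),np.sin(th)
    X=75+c*dx-s*z;Z=s*dx+c*z
    return loc([*(U-.075*ux),psi,.076-root_drop],[(X,y,Z)])[0]
for drop,th in((0,0),(16,0),(16,2),(16,3.4),(12,5.5),(8,7.5)):
    q=lambda l:proj('scene',[P(l,np.radians(th),drop/1000)])[0]
    a,b=q((-75,12,72)),q((75,12,72));c,d=q((-75,-12,0)),q((75,-12,0))
    print(drop,th,'top',((b-a)[1]/(b-a)[0]).round(4),'bot',((d-c)[1]/(d-c)[0]).round(4),'tailtop',a.round(1),'roottop',b.round(1),'tailbot',c.round(1),'rootbot',d.round(1))
A=lambda u,v:(340+(u+.5)/6-.5,190+(v+.5)/6-.5);B=lambda u,v:(345+(u+.5)/6.6-.5,200+(v+.5)/6.6-.5)
print('s10',np.round([A(92,343),A(430,260),A(97,478),A(418,405)],1));print('v14',np.round([B(63,352),B(428,250),B(72,503),B(432,390)],1))
E
```

```text
0 0 top -0.2365 bot -0.2459 tailtop [355.7 245.7] roottop [412.3 232.2] tailbot [356.5 270.5] rootbot [411.5 257. ]
16 0 top -0.2379 bot -0.2472 tailtop [355.1 249.7] roottop [411.3 236.3] tailbot [356.  274.2] rootbot [410.5 260.7]
16 2 top -0.2602 bot -0.268 tailtop [354.  251.2] roottop [410.4 236.5] tailbot [355.9 275.3] rootbot [410.5 260.7]
16 3.4 top -0.2756 bot -0.2824 tailtop [353.3 252.2] roottop [409.7 236.7] tailbot [355.8 276.1] rootbot [410.5 260.7]
12 5.5 top -0.2983 bot -0.3038 tailtop [352.4 252.9] roottop [409. 236.] tailbot [355.9 276.4] rootbot [410.7 259.8]
8 7.5 top -0.32 bot -0.3241 tailtop [351.6 253.4] roottop [408.3 235.3] tailbot [356.1 276.6] rootbot [411.  258.9]
s10 [[354.9 246.8]
 [411.2 232.9]
 [355.8 269.2]
 [409.2 257.1]]
v14 [[354.1 252.9]
 [409.4 237.5]
 [355.5 275.8]
 [410.  258.7]]
```

```bash
python3 -m crank '{"travel":[[0,0,0.2],[0,0,0.4],[0,0,0.5],[0,0,0.5]],"rot":[[0,0,0],[0,0,0],[0,0,0],[0,0,0]]}'; python3 v.py 15;  python3 -m crank '{"travel":[[0,0,0],[0,0,0],[0,0,0]],"rot":[[-0.6,-0.2,0],[-1.2,-0.3,0],[-1.2,-0.3,0]]}'; python3 v.py 16
```

```text
clock: 15.4
position: [0.603, 0.1194, 0.1755]
tool_rot: [3.141, 0.062, 1.85]
force: [1.2, -3.6, -4.1]
grip_width: 0.0225
[0.603  0.1194 0.1755] [3.1413 0.0624 1.8503] [ 2.  -4.4 -2.7] [-1.31 -0.34 -0.03]
clock: 15.75
position: [0.603, 0.1207, 0.1757]
tool_rot: [-3.142, 0.084, 1.852]
force: [-0.1, 1.4, 2.0]
grip_width: 0.0227
[0.603  0.1206 0.1757] [-3.1415  0.0831  1.8515] [-0.1  1.6  2.3] [ 0.99  0.16 -0.  ]
```

View pics/v16.png

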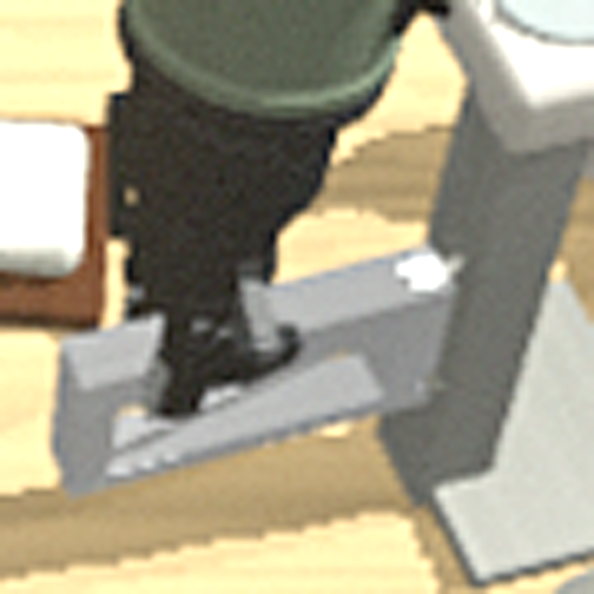

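```bash
python3 -m crank '{"travel":[[0,0,0],[0,0,0],[0,0,0],[0,0,0],[0,0,0]],"rot":[[0,0,0],[0,0,0],[0,0,0],[0,0,0],[0,0,0]]}' 0.3; python3 v.py 17; python3 -m crank '{"travel":[[0,-0.2,2],[0,-0.5,5],[-1,-2,9],[-4,-6,11],[-8,-10,12],[-12,-14,12],[-15,-17,12],[-15,-17,12]],"rot":[[0,0,0],[0,0,0],[2,0.5,0],[4.6,1.3,0],[4.6,1.3,0],[4.6,1.3,0],[4.6,1.3,0],[4.6,1.3,0]]}'; python3 v.py 18
python3 - <<'E'
from h import *
import cv2
im=bot.grab_frame('top')[:,:,::-1];cv2.imwrite('pics/ft18.png',im);im=cv2.resize(im[180:260,150:250],None,fx=6,fy=6,interpolation=cv2.INTER_CUBIC)
cv2.imwrite('pics/t18.png',np.clip(im*1.6,0,255).astype(np.uint8))
E
```

```text
clock: 16.3
position: [0.603, 0.1197, 0.1756]
tool_rot: [-3.141, 0.083, 1.851]
force: [0.5, 0.6, 0.4]
grip_width: 0.0555
[0.603  0.1197 0.1756] [-3.1412  0.0834  1.8504] [ 0.4 -0.2  0.5] [0.07 0.04 0.03]
clock: 17.15
position: [0.4496, -0.0537, 0.296]
tool_rot: [-3.141, -0.001, 1.846]
force: [-0.0, 1.1, 0.0]
grip_width: 0.0555
[ 0.4505 -0.0531  0.2961] [ 3.1413e+00 -5.0000e-04  1.8464e+00] [-0.2 -1.8  0.1] [-0.08  0.03  0.01]
```

View pics/v18.png

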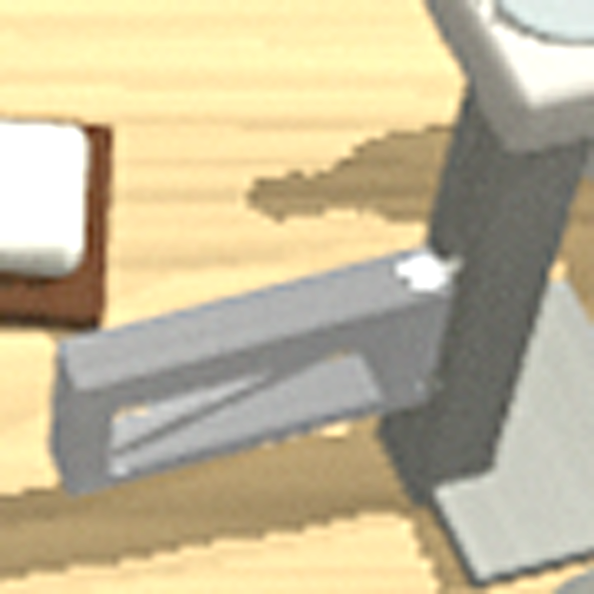

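View pics/t18.png

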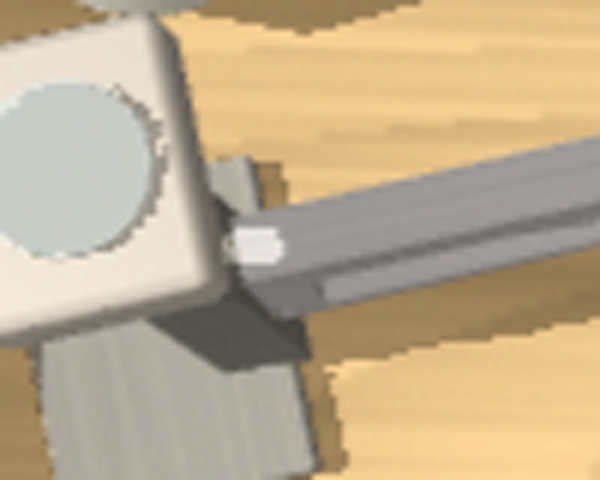

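```bash
python3 - <<'E'
import cv2,numpy as np
f=cv2.imread('pics/f18.png');t=cv2.imread('pics/ft18.png')
a=cv2.resize(f[230:280,348:418],None,fx=8,fy=8,interpolation=cv2.INTER_CUBIC)
b=cv2.resize(t[185:240,180:290],None,fx=7,fy=7,interpolation=cv2.INTER_CUBIC)
cv2.imwrite('pics/a18.png',np.clip(a*1.6,0,255).astype(np.uint8));cv2.imwrite('pics/b18.png',np.clip(b*1.5,0,255).astype(np.uint8))
E
```

```text
(no output)
```

View pics/a18.png

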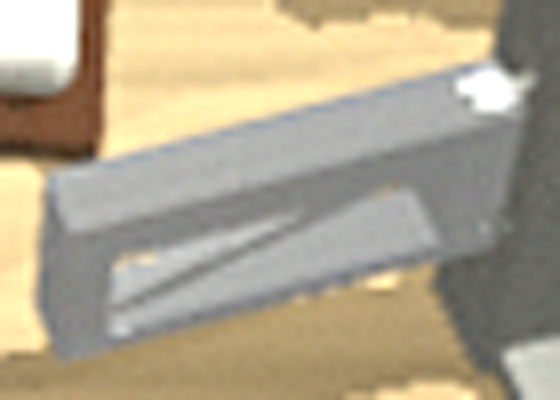

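View pics/b18.png

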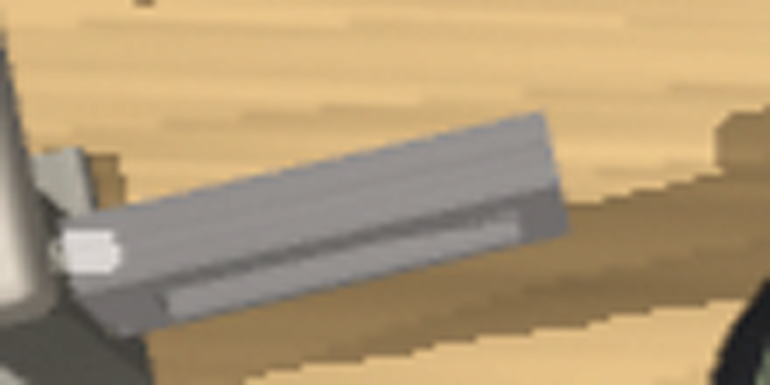

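```bash
python3 - <<'E'
from h import *
def fit5(pts,p0,free):
    def P(p,l):
        x,y,z=l;dx=x-75;c,s=np.cos(p[4]),np.sin(p[4]) # tail-down pitch about root foot
        return loc([p[0],p[1],p[2],p[3]],[(75+c*dx-s*z,y,s*dx+c*z)])
    r=lambda p:np.concatenate([proj(n,P(p,l))[0]-uv for n,uv,l in pts])
    R=least_squares(r,p0,loss='soft_l1');x=R.x
    root=P(x,(75,0,0))[0]
    print('root foot',root.round(4),'yaw',np.degrees(x[2]).round(2),'z',x[3].round(4),'pitch',np.degrees(x[4]).round(2),'rms',np.sqrt((r(x)**2).mean()).round(2))
    sd=np.sqrt(np.diag(np.linalg.inv(R.jac.T@R.jac)))*.5;print('  sd',sd.round(4))
a=lambda u,v:("scene",(348+(u+.5)/8-.5,230+(v+.5)/8-.5));b=lambda u,v:("top",(180+(u+.5)/7-.5,185+(v+.5)/7-.5))
H=[a(50,174)+((-75,12,72),),a(72,235)+((-75,-12,72),),a(488,62)+((75,12,72),),a(522,113)+((75,-12,72),),a(65,360)+((-75,-12,0),),a(42,310)+((-75,12,0),),a(495,250)+((75,-12,0),),
b(545,112)+((-75,-12,72),),b(556,186)+((-75,12,72),),b(568,236)+((-75,12,0),),b(78,290)+((75,12,72),),b(120,335)+((75,12,0),)]
fit5(H,[.59,.157,1.846,.06,.02],0)
a=lambda u,v:("scene",(180+(u+.5)/4.4-.5,180+(v+.5)/4.4-.5))
b=lambda u,v:("top",(270+(u+.5)/4.4-.5,210+(v+.5)/4.4-.5))
B=[a(367,241)+((-75,12,72),),a(372,269)+((-75,-12,72),),a(612,213)+((75,12,72),),a(616,243)+((75,-12,72),),a(378,341)+((-75,-12,0),),a(612,312)+((75,-12,0),),
b(108,222)+((75,-12,72),),b(403,196)+((-75,-12,72),),b(406,243)+((-75,12,72),),b(114,268)+((75,12,72),)]
fit5(B,[.5,-.07,1.69,0,0],0)
E
```

```text
root foot [0.5722 0.227  0.0594] yaw 105.48 z 0.0594 pitch 2.37 rms 0.63
  sd [0.0005 0.0006 0.0057 0.0012 0.0087]
root foot [ 4.924e-01 -4.000e-04  3.000e-04] yaw 96.95 z 0.0003 pitch 1.0 rms 0.44
  sd [0.0005 0.0008 0.0065 0.0013 0.0111]
```

```bash
python3 - <<'E'
import cv2,numpy as np
for n,a,b in(('s','pics/scene0.png','pics/f18.png'),('t','pics/top0.png','pics/ft18.png')):
    A,B=cv2.imread(a),cv2.imread(b);cv2.imwrite(f'pics/d_{n}.png',np.hstack([cv2.resize(B,(400,300)),cv2.resize(cv2.absdiff(A,B)*2,(400,300))]))
o=np.vstack([cv2.imread('pics/d_s.png'),cv2.imread('pics/d_t.png')]);cv2.imwrite('pics/d.png',o)
E
```

```text
(no output)
```

View pics/d.png

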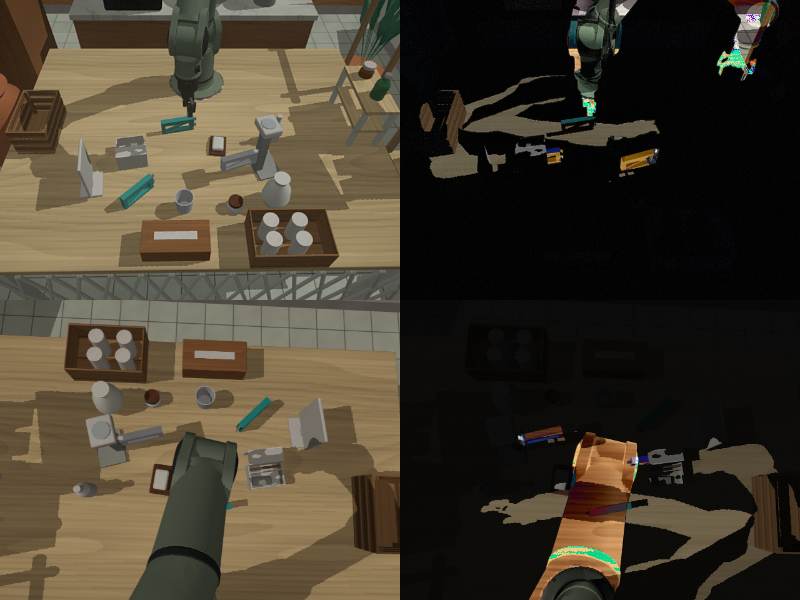

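```bash
python3 -m crank '{"travel":[[3,4,0],[6,8,0],[9,12,0],[11.5,16,0],[13,18,0],[14.3,20.2,0],[14.3,20.2,0],[14.3,20.2,0]],"rot":[[0,0,0],[0,0,0],[0,0,0],[0,0,0],[0,0,0],[0,0,0],[0,0,0],[0,0,0]]}' -1 30; python3 -m crank '{"travel":[[0,0,-2],[0,0,-4],[0,0,-6],[0,0,-7.5],[0,0,-8.5],[0,0,-8.5]],"rot":[[0,0,0],[0,0,0],[0,0,0],[0,0,0],[0,0,0],[0,0,0]]}'; python3 v.py 20
```

```text
clock: 18.05
position: [0.5962, 0.153, 0.2948]
tool_rot: [-3.141, 0.0, 1.852]
force: [0.3, -0.5, -0.7]
grip_width: -0.0002
clock: 18.65
position: [0.5956, 0.1515, 0.2096]
tool_rot: [-3.14, 0.0, 1.85]
force: [1.0, -0.1, 0.6]
grip_width: -0.0003
[0.596  0.1516 0.2105] [-3.1412e+00  1.0000e-04  1.8504e+00] [ 0.2 -0.  -0.3] [-0.01  0.02  0.02]
```

View pics/v20.png

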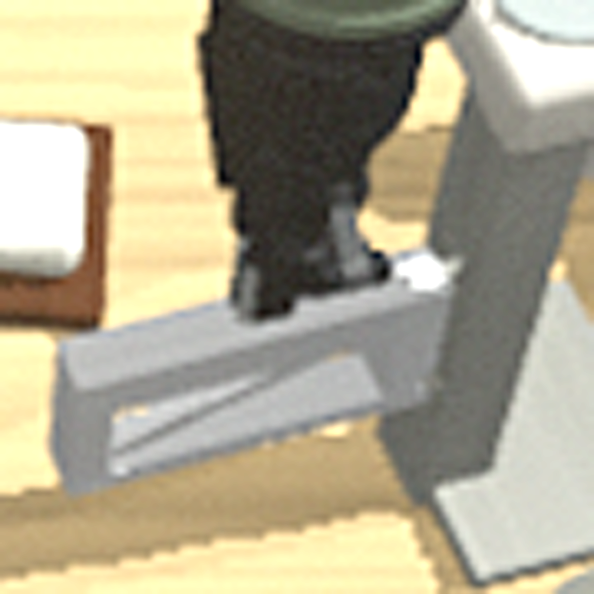

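```bash
python3 -m crank '{"travel":[[0,0,-0.2],[0,0,-0.4],[0,0,-0.6],[0,0,-0.7],[0,0,-0.7]],"rot":[[0,0,0],[0,0,0],[0,0,0],[0,0,0],[0,0,0]]}'; python3 -m crank '{"travel":[[0,0,-0.1],[0,0,-0.3],[0,0,-0.3]],"rot":[[0,0,0],[0,0,0],[0,0,0]]}'; python3 -m crank '{"travel":[[0,0,-0.1],[0,0,-0.3],[0,0,-0.3]],"rot":[[0,0,0],[0,0,0],[0,0,0]]}'
```

```text
clock: 19.2
position: [0.596, 0.1518, 0.2035]
tool_rot: [-3.141, -0.0, 1.851]
force: [0.4, -0.5, 0.3]
grip_width: -0.0
clock: 19.5
position: [0.5966, 0.1516, 0.2012]
tool_rot: [3.14, 0.0, 1.85]
force: [0.3, -0.8, 10.3]
grip_width: -0.0001
clock: 19.8
position: [0.5978, 0.1515, 0.2]
tool_rot: [3.137, 0.0, 1.85]
force: [-1.2, -3.0, 31.6]
grip_width: 0.0002
```

Firm stop: 32 N over about 1 mm, with the bar top at the height expected for home. Withdrawing.

```bash
python3 -m crank '{"travel":[[0,0,1],[0,0,4],[0,-1,8],[-3,-5,10],[-7,-10,10],[-11,-15,10],[-14,-19,10],[-14,-19,10]],"rot":[[0,0,0],[0,0,0],[0,0,0],[0,0,0],[0,0,0],[0,0,0],[0,0,0],[0,0,0]]}'; python3 v.py 21
python3 - <<'E'
import cv2,numpy as np
A,B=cv2.imread('pics/f18.png'),cv2.imread('pics/f21.png');print(cv2.absdiff(A,B)[235:282,350:435].mean())
E
```

```text
clock: 20.6
position: [0.4537, -0.0406, 0.2978]
tool_rot: [-3.142, -0.0, 1.849]
force: [0.1, 0.5, -0.1]
grip_width: 0.0003
[ 0.4517 -0.0437  0.2979] [-3.1406e+00 -1.0000e-04  1.8452e+00] [-1.1 -7.1  1.7] [-0.37  0.06 -0.05]
1.4277012932832707
```

View pics/v21.png

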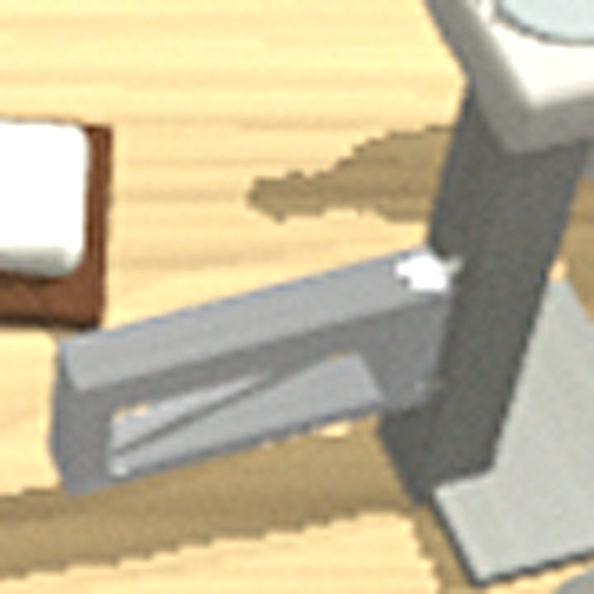

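The bracket did not move under the press. Handing in.

```bash
python3 -m crank '{"travel":[[0,0,0],[0,0,0],[0,0,0]],"rot":[[0,0,0],[0,0,0],[0,0,0]]}'; python3 -c "
from workcell import bot
print(bot.job_done())"
```

```text
clock: 20.95
position: [0.4566, -0.0374, 0.2975]
tool_rot: [3.142, 0.0, 1.852]
force: [-0.2, -0.0, 0.2]
grip_width: -0.0
the job is handed in; nothing more can be done
None
```

The bracket is hooked on the upright and pressed home. I drew it out of the bay, stood it on the shelf and let go. I then gripped it again towards its outer end, pushed both claws into the slots until its root face met the upright, and pressed it down. The job was handed in at about 21 s, with the robot touching nothing.

**Last checks**
- **Height:** a fit from both cameras puts the bracket's foot 59.4 mm above the shelf, with an uncertainty of about 1 mm. Home is 60 mm.
- **Droop:** the outer end hangs about 2°, or a few mm, as expected once released.
- **Seating:** a final press from above with the shut fingers met a firm stop, about 32 N over about 1 mm, and the bracket looked the same before and after.
- **Other items:** comparing pictures from the start and after the bracket was hung showed only the bracket, the arm and shadows changed. The arm hid part of the top view, but the soap dish showed no change in the scene view.

**Not fully settled**
- **Catch:** its roller was hidden behind the nose, so I did not see it click out. I judge that it did from the seated height and the firm stop.
- **Fit along the upright:** the fit put the root face about 2 mm out from the upright, within the slack and the camera error.

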